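# Slide a brown bottle into the bench capper and press its cap down

### The job

Cap the brown bottle: with the fingertips push it along the worktop, low on its body so that it slides upright and does not tip, through the open mouth of the bench capper until it stands fully home against the rubber cradle. Then press the capper's lever all the way down so that the bell presses on the cap, and let the lever come back up. The bottle is pushed, never picked up, and everything else on the worktop stays where it is.

Things in the scene. Friction and masses are not known exactly. Their poses are not given: they have to be found in the camera images.
- bottle: the thing to push: loose brown glass bottle with a gold cap, standing alone on the open worktop, 173 mm tall, 0.3 to 0.55 kg; round body 58 mm across up to about 85 mm high, tapering to a neck 28 mm across from 117 mm up. Origin at the centre of its underside, z up. Friction on the worktop 0.5 to 0.7, so it may tip if touched higher than about 35 mm.
- capper_seat (a point): on the worktop, where the centre of the bottle's underside is when it stands home in the bench capper (dark slate-blue casting, steel column; fixed). Its axes are the capper's: the bottle slides in along +y, z is up, the lever reaches to -x. A black rubber V cradle, 86 mm high, stops and centres the bottle here. The column stands 85 mm behind (+y).
- capper_mouth (a point): on the worktop in the middle of the capper's mouth, 100 mm before the seat (capper's -y). The bottle slides on the worktop itself, between the two prongs of the forked foot, 10 mm high; the channel is 68 mm wide near the seat and flares to about 124 mm at the mouth. Above the seat the bell and the head span 179 to 290 mm height, reaching 25 mm from the seat's axis towards the mouth.
- lever_grip (a point): the place to press: top of the black round grip of the capper's lever (27 mm thick, 108 mm long along the lever). With the lever up it lies about 140 mm from the seat on the capper's -x side, about 325 mm above the worktop; pressed fully down it is about 89 mm lower.
- lever_pivot (a point): the level pin, along the capper's y axis, on which the lever swings: 45 mm from the seat on the capper's +x side and 262 mm above the worktop. The grip's pressing point moves on a circle of 195 mm radius about it.
- lever (a joint): angle of the capper's lever, rad: 0 = up at rest (grip end raised 0.26 rad above level), 0.46 = pressed all the way down to its stop. A spring brings it back up when let go. Pressing at the grip takes about 2 N at first and about 8 N at the bottom.
- bell: round steel bell, 47 mm across, under the capper's ram; origin at the centre of its lower rim, 179 mm above the worktop when the lever is up. The lever drives it down: it meets the cap of a bottle that stands home at a lever angle of about 0.36 and from there presses on it through a spring, 6 N rising to about 15 N at the stop.
- milk: bystander: milk carton, blue, white and green with a green cap, 68 by 100 mm, 182 mm tall, origin at the centre of its underside
- vinegar: bystander: slim pale bottle with gold top and red and black label, 46 mm across, 233 mm tall, origin at the centre of its underside
- tomatoes: bystander: green and yellow food tin, 75 mm across, 58 mm tall, origin at the centre of its underside
- ketchup: bystander: red squeeze bottle, 47 mm across, 198 mm tall, origin at the centre of its underside
- flat_tin: bystander: flat blue and white food tin, 86 mm across, 40 mm tall, near the robot, origin at the centre of its underside
- pepper: bystander: black and white striped card drum with white lid, 46 mm across, 98 mm tall, origin at the centre of its underside
Not all that is in view belongs to the job. Leave any blue or purple look-alike of the bottle alone.

How it is judged (in metres and radians):
On the way, in this order (a step that is already met when the one before it is completed fails the run):
1. the bottle stands upright, fully home in the capper, with the lever still up (horizontal distance between bottle and capper_seat below 0.006 m and angle between bottle's own z axis and vertical below 0.05 rad and value of joint lever below 0.08 rad), for 0.2 s.
2. the lever is pressed all the way down and the bell presses on the bottle's cap (value of joint lever above 0.425 rad and contact force between bell and bottle above 6 N and horizontal distance between bottle and capper_seat below 0.006 m), for 0.2 s.
At the end, for the whole second after the job is handed in: the bottle stands on the worktop upright (within 3 degrees) and at rest, within 8 mm of home in the capper, and the lever is back up (within 0.05 rad) (horizontal distance between bottle and capper_seat below 0.008 m and angle between bottle's own z axis and vertical below 0.05 rad and height (world z) of bottle below 0.004 m and linear speed of bottle below 0.02 m/s and value of joint lever below 0.05 rad); the robot touches nothing.
It fails at once if the bottle is rocked more than 0.2 rad (11 degrees) from upright (angle between bottle's own z axis and vertical above 0.2 rad).
It fails at once if the bottle is lifted off the worktop (height (world z) of bottle above 0.01 m).
It fails at once if another thing on the worktop is moved by more than 15 mm or tipped (distance of any of milk, vinegar, tomatoes, ketchup, flat_tin, pepper from where it was at the start of the episode above 0.015 m or angle between any of milk, vinegar, ketchup, pepper's own z axis and vertical above 0.2 rad).
It also fails if it takes over 64 s, if anything falls off the work surface, if the arm or the gripper's body presses on something with over 40 N, if the wrist force passes 120 N, or if a joint passes its speed limit or range.

### The arm

A 6-joint arm with a two-finger parallel gripper is mounted at the origin on a cart in front of the work surface, level with it; the furniture and walls round the work are solid. World frame = base frame: x ahead of the robot, y to its left, z up, the work surface at z = 0. Lengths are in m, angles in degrees, forces in N, time in s.
With the tool pointing down it reaches from about 0.3 to 0.75 m from the base axis. Payload 8.5 kg.
Tool frame: the origin (TCP) lies on the centre line of the jaws, within the pads' length; the fingertips stand 22 mm ahead of it and the grasp point (between the pads) lies 3 mm ahead of it (env.tip_reach is the distance from the TCP to the fingertips, in m); y points along the fingers, z is the direction in which the jaws open and shut, and the axes are right-handed (so a half turn about y gives the same grasp; the last joint's range is limited). The gripper opens to 85 mm and grips with 20 to 120 N. Pads are 22 mm wide; open, the fingers measure 114 mm over their backs; the gripper's body (76 mm by 85 mm) begins 54 mm behind the grasp point. The pads swing forward as they close: fully open they stand 13 mm farther back than shut.
Start: joints at [-83.669, 21.807, 74.336, -0, 83.858, -12.336], TCP at [0.176, -0.521, 0.253] pointing down, gripper open.
Joint ranges: [-178.18, 178.18], [-50.72, 133.34], [12.68, 142.11], [-81.47, 261.47], [9.98, 163.14], [-165.26, 165.26]. Speed limits (degrees/s): [136.94, 136.94, 180, 180, 180, 180].

### API

Orientations are given as a 3x3 rotation matrix whose columns are the frame's x, y, z axes.
In Python, from rig import env, get_image gives the robot as it stands. The module is installed in compiled form; this text tells all that it offers.
- The arm moves only by the tool carry_out, never from a script. Its argument "targets" is a list that holds one entry, the list of rows, each a list of 7 numbers: the closure, from 0 (fully open) to 1 (shut), then the shift along the world's x, y, z in mm, then the turn, a rotation vector about the world's x, y, z in degrees. In form: [[[claw, dx, dy, dz, ax, ay, az], ...]]. A call has 1 to 20 rows; each row is the pose to reach, as a shift and turn from the pose commanded when the call began; what a row does not reach only later rows make up. A row lasts 1/12 s, in which the tool goes at most 41.7 mm and 7.16 degrees, less where a joint would pass 70% of its speed; a pose out of reach is approached as far as the arm can. A call with a gripper value outside its range is refused whole. The fingers move at their own pace and stop on an object; "squeeze" is the grip in N (left out, the last holds). Time passes only in rows, so rows that repeat a pose let the fingers close. It gives the time, the measured TCP pose, the force and the opening at its end, in the units of the state.
- env.observe(): the state, without advancing time (a new reading comes with each control period).
- get_image(name): name is "scene" or "top"; returns a dict with "img" (384x512x3 uint8, red, green, blue), "fx", "fy", "cx", "cy" (pixels), "rvec" (rotation vector, rad) and "tvec" (3), from world to camera coordinates, as OpenCV has them. Camera axes: x right, y down, z forward; pixel columns grow to the right and rows downward; lengths in m; the calibration is good to about 2 mm. A picture is of the moment at which its call begins. There is no depth.
- env.close_job(): hands the job in, once; it reports no verdict.
The state is a dict: "time_s": time; "q": joint angles; "qvel": joint speeds; "joint_efforts": joint torques, N m; "position": TCP position; "tool_rot": TCP orientation; "ft_force": force on the tool from outside, world axes, zero at the start; "wrist_torque": the same for the moment, N m; "grip_width": finger opening in m.
Only numpy, scipy, OpenCV 4.12 (cv2) and the standard library are available. Lean on these libraries where they do the work, as an engineer would, in place of code of your own. Each camera call takes 0.05 s, during which the arm holds its last target.

## Working session

There is one attempt and no reset: what is moved stays moved. The work goes in short steps, Python scripts to look and compute and a tool call to move; the robot and the scene stay as the last step left them, time stands still between calls to the robot, and variables do not carry over. Pictures are saved under pics/ and viewed, and the job is handed in when it is done.

Besides the shell and the picture viewer there is one more tool, called after "Emit:" in YAML: its name, and indented under it one key for each argument. carry_out: Moves the arm, as the interface text tells. Its arguments: {"type":"object","properties":{"targets":{"type":"array"},"squeeze":{"type":"number"}},"required":["targets"]}

```bash
mkdir -p pics; ls; python3 - <<'E'
from rig import env,get_image
import cv2,numpy as np
for n in("scene","top"):
    d=get_image(n); cv2.imwrite(f"pics/{n}0.png",d["img"][:,:,::-1]); print(n,d["fx"],d["fy"],d["cx"],d["cy"],d["rvec"],d["tvec"])
    R=cv2.Rodrigues(np.array(d["rvec"]))[0]; print(-R.T@np.array(d["tvec"]).ravel())
print(env.observe(), env.tip_reach)
E
```

```text
pics
scene 481.32218207053353 481.32218207053353 261.75616171674824 190.23300855556278 [ 1.94147446 -0.60765501  0.3923187 ] [-0.56053084  0.23925571  1.30464444]
[-0.16130578 -1.20172319  0.77677349]
top 435.546057308897 435.546057308897 256.4240399832292 191.15202427385765 [ 1.87285921 -2.23643034  0.36458934] [-0.07749708  0.60068496  1.37260779]
[ 0.12372191 -0.0949512   1.49216538]
{'time_s': 0.1, 'q': array([-8.36694648e+01,  2.18396026e+01,  7.43782381e+01, -2.13309835e-03,
        8.38584623e+01, -1.23350061e+01]), 'qvel': array([ 0.02479156, -0.0551367 , -0.18899968,  0.01519552,  0.03726484,
       -0.02404076]), 'joint_efforts': array([ 3.81320715e-03, -4.49222875e+01, -2.31655240e+01, -1.69738450e-04,
        3.70298338e-03,  4.61912987e-05]), 'position': array([ 0.17599471, -0.52084326,  0.25276311]), 'tool_rot': array([[-9.47401669e-01, -1.83633026e-04,  3.20046940e-01],
       [-3.20046896e-01,  1.31953635e-03, -9.47400783e-01],
       [-2.48339497e-04, -9.99999113e-01, -1.30890212e-03]]), 'ft_force': array([0.11650716, 0.15902402, 0.05672401]), 'wrist_torque': array([-0.00117545, -0.00349622, -0.00782855]), 'grip_width': 0.0852975451523477} 0.022
```

View pics/scene0.png

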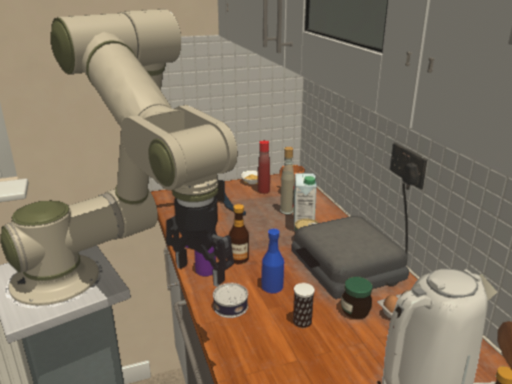

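View pics/top0.png

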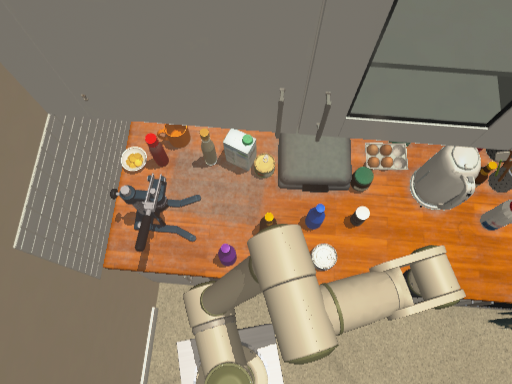

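The top view shows the capper at about (150,205) with its mouth to the right, and the brown bottle at about (268,218). There are look-alikes in purple (227,255) and blue (316,216). The arm hides the capper in the scene view, so I'll zoom in.

```bash
cat > h.py <<'E'
from rig import env,get_image
import cv2,numpy as np
def cam(n):
    d=get_image(n);R=cv2.Rodrigues(np.array(d["rvec"]))[0];t=np.array(d["tvec"]).ravel()
    K=np.array([[d["fx"],0,d["cx"]],[0,d["fy"],d["cy"]],[0,0,1]]);return d["img"],K,R,t
def ray(K,R,t,u,v,z):
    c=-R.T@t; r=R.T@np.linalg.solve(K,[u,v,1.]); return c+r*(z-c[2])/r[2]
def proj(K,R,t,p):
    q=K@(R@np.array(p)+t); return q[:2]/q[2]
def crop(n,u0,v0,u1,v1,s,f):
    im,K,R,t=cam(n); c=cv2.resize(im[v0:v1,u0:u1],None,fx=s,fy=s,interpolation=cv2.INTER_CUBIC)
    cv2.imwrite("pics/"+f,c[:,:,::-1]); return im,K,R,t
E
python3 - <<'E'
from h import *
im,K,R,t=crop("top",100,115,300,265,4,"t1.png")
im2,*_=crop("scene",140,120,340,270,4,"s1.png")
for nm,u,v in[("a",150,205),("b",268,218),("mouth",200,220)]:
    print(nm,ray(K,R,t,u,v,0.0),ray(K,R,t,u,v,.17))
E
```

```text
a [0.62452441 0.19523654 0.        ] [0.56746879 0.16217592 0.17      ]
b [ 0.50369601 -0.21048826  0.        ] [ 0.46040617 -0.19732531  0.17      ]
mouth [0.53858524 0.02719708 0.        ] [0.49132053 0.01328092 0.17      ]
```

View pics/t1.png

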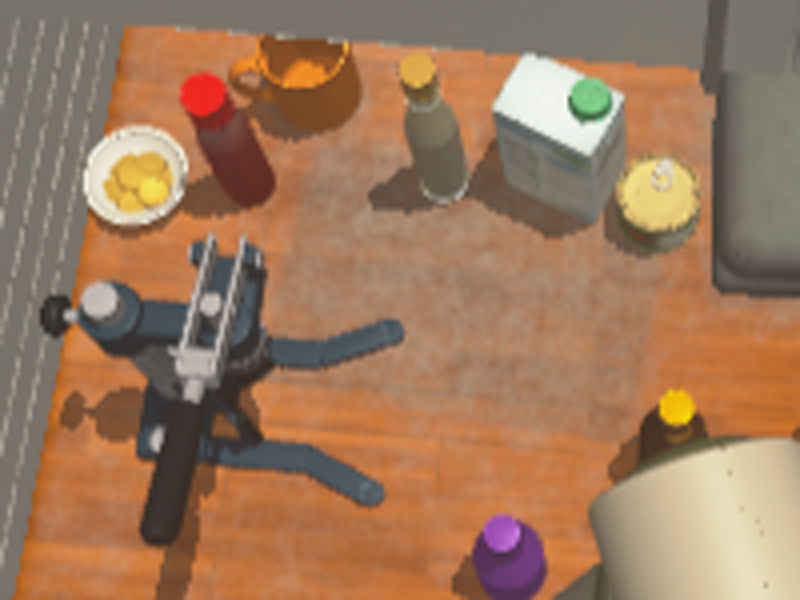

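View pics/s1.png

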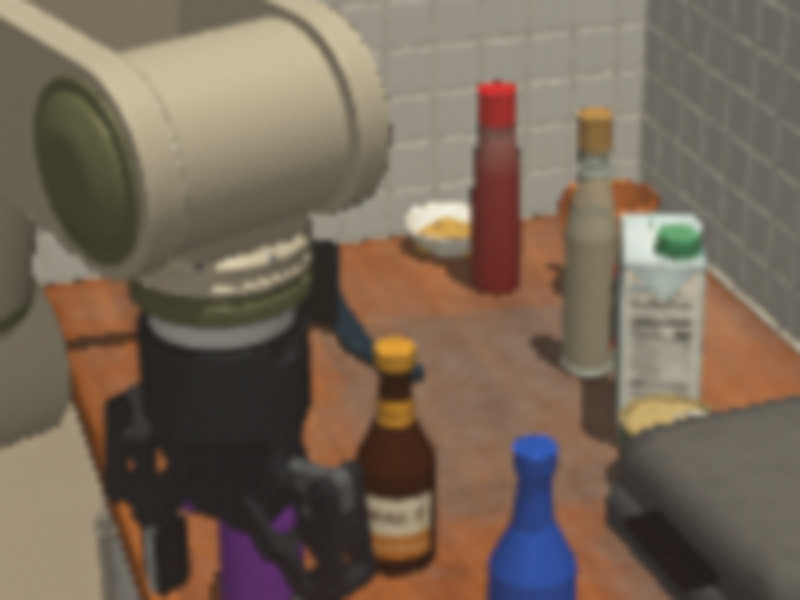

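```bash
python3 - <<'E'
from h import *
im,K,R,t=cam("top"); S=(K,R,t); sc,*C=cam("scene")
def c(u,v,z): 
    p=ray(*S,100+(u+.5)/4-.5,115+(v+.5)/4-.5,z); return p.round(4)
print("bottle cap top",c(676,405,.172)); 
print("prong tips",c(398,332,.01),c(375,493,.01))
print("inner bends",c(318,366,.01),c(308,445,.01), "inner flare", c(393,343,.01),c(365,487,.01)) 
print("inner near seat",c(275,362,.01),c(215,445,.01))
print("grip axis",c(155,535,.34),c(188,405,.29),"mid .31",c(170,470,.31))
print("column top", c(103,300,.30))
print("purple",c(502,533,.17),"vinegar",c(418,70,.233),"ketchup",c(203,92,.198),"milk cap",c(590,100,.18))
# bottle cap across two views
hs=cv2.cvtColor(im,cv2.COLOR_RGB2HSV); hs2=cv2.cvtColor(sc,cv2.COLOR_RGB2HSV)
def blob(h,box,lo,hi):
    u0,v0,u1,v1=box; m=cv2.inRange(h[v0:v1,u0:u1],lo,hi); n,l,s,ce=cv2.connectedComponentsWithStats(m)
    i=1+np.argmax(s[1:,4]); return s[i]+np.array([u0,v0,0,0,0]),ce[i]+[u0,v0]
s1,c1=blob(hs,(255,205,285,230),(18,150,120),(32,255,255));s2,c2=blob(hs2,(225,195,255,220),(14,150,120),(32,255,255))
print(s1,c1,s2,c2)
P1=K@np.c_[R,t];P2=C[0]@np.c_[C[1],C[2]]
X=cv2.triangulatePoints(P1,P2,np.array(c1).reshape(2,1),np.array(c2).reshape(2,1)).ravel();print("cap tri",X[:3]/X[3])
b=lambda u,v,z: ray(*C,140+(u+.5)/4-.5,120+(v+.5)/4-.5,z).round(4)
print("base front scene",b(398,570,0), "cap top scene",b(396,347,.172), "tip of prong",b(420,375,.01))
o=env.observe()["position"]; print("tcp px",proj(*S,o),proj(*C,o))
E
```

```text
bottle cap top [ 0.4663 -0.2004  0.172 ]
prong tips [0.6179 0.0183 0.01  ] [0.4766 0.0576 0.01  ]
inner bends [0.599  0.0922 0.01  ] [0.5291 0.1095 0.01  ] inner flare [0.6085 0.024  0.01  ] [0.4834 0.0654 0.01  ]
inner near seat [0.6093 0.1293 0.01  ] [0.5433 0.1893 0.01  ]
grip axis [0.3955 0.1718 0.34  ] [0.4966 0.1516 0.29  ] mid .31 [0.4461 0.1643 0.31  ]
column top [0.5824 0.2021 0.3   ]
purple [ 0.3905 -0.0505  0.17  ] vinegar [ 0.7577 -0.0441  0.233 ] ketchup [0.7863 0.1325 0.198 ] milk cap [ 0.7326 -0.1779  0.18  ]
[265 212   9  10  69] [268.72463768 216.52173913] [234 204  10   9  75] [238.44       207.90666667]
cap tri [ 0.46507387 -0.20045087  0.16537076]
base front scene [ 0.4537 -0.216   0.    ] cap top scene [ 0.4628 -0.2039  0.172 ] tip of prong [0.6189 0.0082 0.01  ]
tcp px [401.42295197 287.76942797] [199.6819701  271.25667068]
```

```bash
python3 - <<'E'
from h import *
im,*S=crop("top",250,180,400,290,5,"t2.png"); sc,*C=crop("scene",190,210,390,350,4,"s2.png")
E
```

```text
(no output)
```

View pics/t2.png

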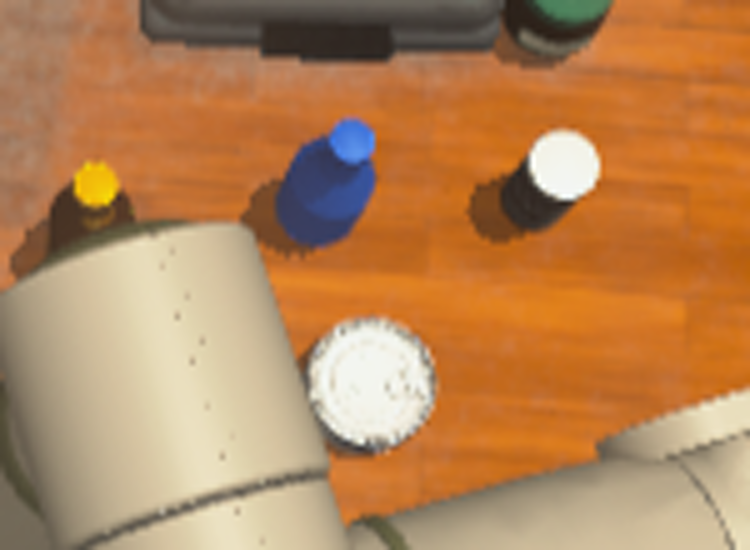

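View pics/s2.png

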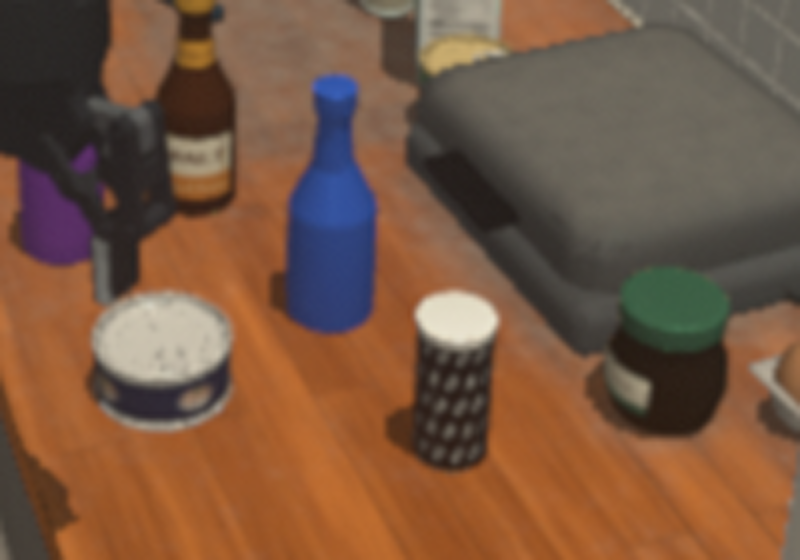

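```bash
python3 - <<'E'
from h import *
im,*S=cam("top"); sc,*C=cam("scene")
c=lambda u,v,z: ray(*S,250+(u+.5)/5-.5,180+(v+.5)/5-.5,z).round(4)
b=lambda u,v,z: ray(*C,190+(u+.5)/4-.5,210+(v+.5)/4-.5,z).round(4)
print("blue",c(353,140,.17),b(336,85,.17),"tin",c(372,382,.04),b(162,340,.04),"pepper",c(563,165,.098),b(456,318,.098))
print("toaster corner", c(145,30,.05))
E
```

```text
blue [ 0.4649 -0.366   0.17  ] [ 0.4652 -0.3632  0.17  ] tin [ 0.3315 -0.3678  0.04  ] [ 0.3276 -0.3739  0.04  ] pepper [ 0.4421 -0.5144  0.098 ] [ 0.439  -0.5176  0.098 ]
toaster corner [ 0.5996 -0.2648  0.05  ]
```

```bash
cat >> h.py <<'E'
from scipy.spatial.transform import Rotation as Ro
def Rt(yaw,tilt):
    y,t=np.radians([yaw,tilt]); p=np.array([np.sin(y),np.cos(y),0]); n=np.array([np.cos(y),-np.sin(y),0])
    a=np.sin(t)*p-np.cos(t)*np.array([0,0,1]); return np.c_[np.cross(a,n),a,n],p,n,a
def turn(R1,R0): return Ro.from_matrix(R1@R0.T).as_rotvec(degrees=True)
E
python3 - <<'E'
from h import *
o=env.observe(); R,p,n,a=Rt(35,30); print(turn(R,o["tool_rot"]))
B=np.array([.465,-.2,0]); T=B-p*.072+[0,0,.018]; tcp=T-.022*a; print(tcp,(tcp-o["position"])*1000)
E
```

```text
[ 18.28171456 -24.409791    35.48684011]
[ 0.41739316 -0.26798962  0.03705256] [ 241.35870123  253.06100624 -216.25691647]
```

Emit:
carry_out:
  targets:
    - [[0.5, 0, 0, 20, 0, 0, 0], [0.5, 30, 30, 40, 0, 0, 6], [0.5, 60, 60, 40, 3, -4, 12], [0.5, 90, 90, 40, 6, -8, 18], [0.5, 120, 120, 40, 9, -12, 22], [0.5, 150, 150, 40, 12, -16, 26], [0.5, 180, 180, 40, 15, -20, 30], [0.5, 210, 210, 40, 18, -24, 35], [0.5, 241, 253, 40, 18.3, -24.4, 35.5], [0.5, 241, 253, 40, 18.3, -24.4, 35.5], [0.5, 241, 253, 40, 18.3, -24.4, 35.5], [0.5, 241, 253, 40, 18.3, -24.4, 35.5]]

```text
time_s: 1.5
position: [0.4174, -0.2673, 0.2935]
tool_rot: [[-0.495, 0.286, 0.82], [-0.711, 0.41, -0.572], [-0.5, -0.866, 0.0]]
ft_force: [-0.5, -0.4, -0.5]
grip_width: 0.0426
```

```bash
python3 - <<'E'
from h import *
o=env.observe(); R,p,n,a=Rt(35,30); print(o["q"].round(1),o["position"],turn(R,o["tool_rot"]),o["grip_width"],o["ft_force"])
for x in("scene","top"): im,*_=cam(x); cv2.imwrite(f"pics/{x}1.png",cv2.resize(im,(800,600))[:,:,::-1])
E
```

```text
[-59.6  16.9  80.4  27.1  95.6 -25.1] [ 0.41736958 -0.26728238  0.29347169] [ 0.02159787 -0.01056245 -0.12842977] 0.042644484688257565 [-0.45285605 -0.43105639 -0.53731882]
```

View pics/scene1.png

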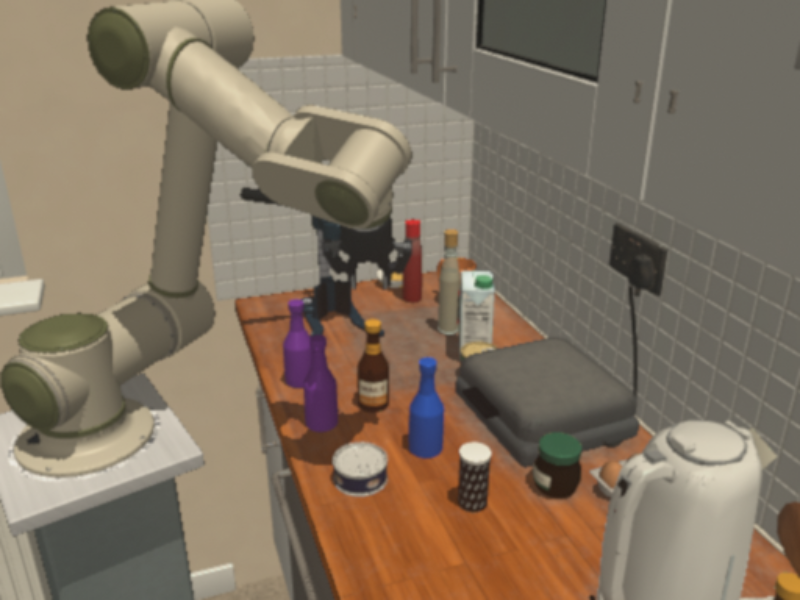

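View pics/top1.png

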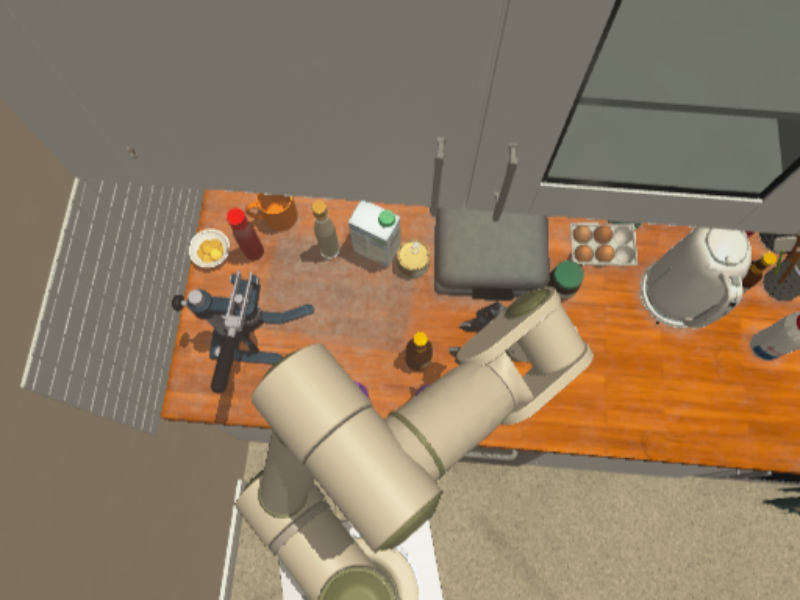

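```bash
python3 - <<'E'
from h import *
im,*S=cam("top"); sc,*C=cam("scene"); o=env.observe()
f=1.5625
b=lambda u,v,z: ray(*C,(u+.5)/f-.5,(v+.5)/f-.5,z).round(4)
print("purple1 cap",b(297,305,.17),"base",b(300,388,0),"purple2 cap",b(317,343,.17),"base front",b(320,430,0),"blue",b(428,365,.17),"brown",b(373,326,.17),b(373,410,0))
R,p,n,a=Rt(35,30)
B=np.array([.465,-.2,0])
for nm,q in[("p2",b(317,343,.17)),("blue",[.465,-.365,0]),("tin",[.33,-.37,0])]:
    d=np.array(q)-B; print(nm,d@p,d@n)
c=lambda u,v,z: ray(*S,(u+.5)/f-.5,(v+.5)/f-.5,z).round(4)
print("brown top",c(420,340,.17))
# grip end in scene: two-view
P1=S[0]@np.c_[S[1],S[2]];P2=C[0]@np.c_[C[1],C[2]]
im1,*_=crop("scene",140,100,260,230,5,"s3.png")
crop("top",105,160,225,260,6,"t3.png")
E
```

```text
purple1 cap [ 0.3873 -0.0609  0.17  ] base [ 0.3768 -0.0724  0.    ] purple2 cap [ 0.3477 -0.2102  0.17  ] base front [ 0.3417 -0.2155  0.    ] blue [ 0.458  -0.3735  0.17  ] brown [ 0.458 -0.211  0.17 ] [ 0.4521 -0.2154  0.    ]
p2 -0.07563586683572542 -0.0902360551443181
blue -0.13516008730768364 0.09464011199792259
tin -0.2166886664365198 -0.013077531799336087
brown top [ 0.4619 -0.1996  0.17  ]
```

View pics/s3.png

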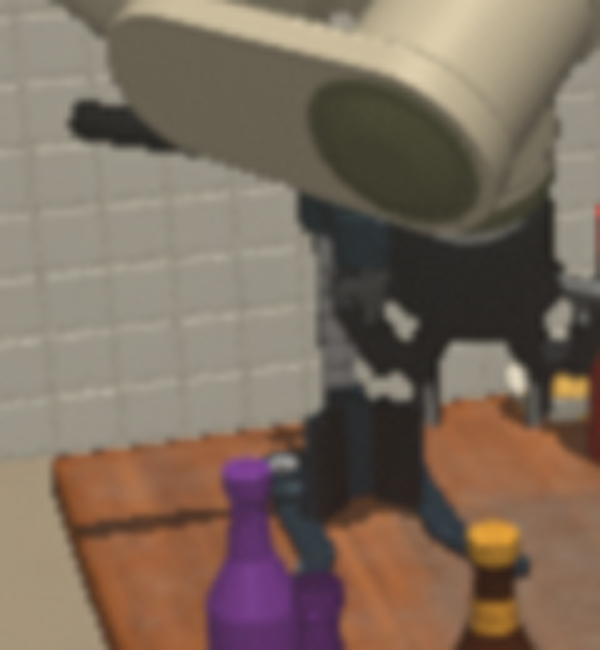

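View pics/t3.png

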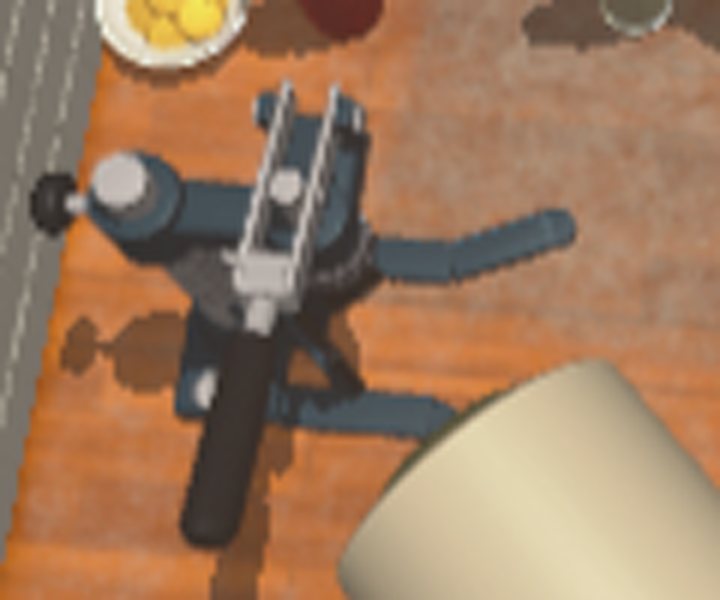

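Emit:
carry_out:
  targets:
    - [[0.58, 0, 0, -35, 0, 0, 0], [0.58, 0, 0, -70, 0, 0, 0], [0.58, 0, 0, -105, 0, 0, 0], [0.58, 0, 0, -140, 0, 0, 0], [0.58, 0, 0, -170, 0, 0, 0], [0.58, 0, 0, -180, 0, 0, 0], [0.58, 0, 0, -180, 0, 0, 0], [0.58, 0, 0, -180, 0, 0, 0]]

```text
time_s: 2.47
position: [0.4173, -0.2688, 0.1142]
tool_rot: [[-0.497, 0.287, 0.819], [-0.709, 0.409, -0.574], [-0.5, -0.866, 0.001]]
ft_force: [-0.5, -0.3, 1.4]
grip_width: 0.0357
```

```bash
python3 - <<'E'
from h import *
o=env.observe(); print(o["q"].round(1),o["position"],o["grip_width"],o["ft_force"])
im,*C=cam("scene"); cv2.imwrite("pics/s4.png",cv2.resize(im[100:310,130:400],None,fx=2.9,fy=2.8,interpolation=3)[:,:,::-1])
im,*C=cam("top"); cv2.imwrite("pics/t4.png",cv2.resize(im[150:300,200:400],None,fx=4,fy=4,interpolation=3)[:,:,::-1])
E
```

```text
[-59.7  28.9  95.3  28.6  71.7 -37.7] [ 0.41726412 -0.26877129  0.11417244] 0.03571843637243493 [-0.50860257 -0.28489366  1.41496517]
```

View pics/s4.png

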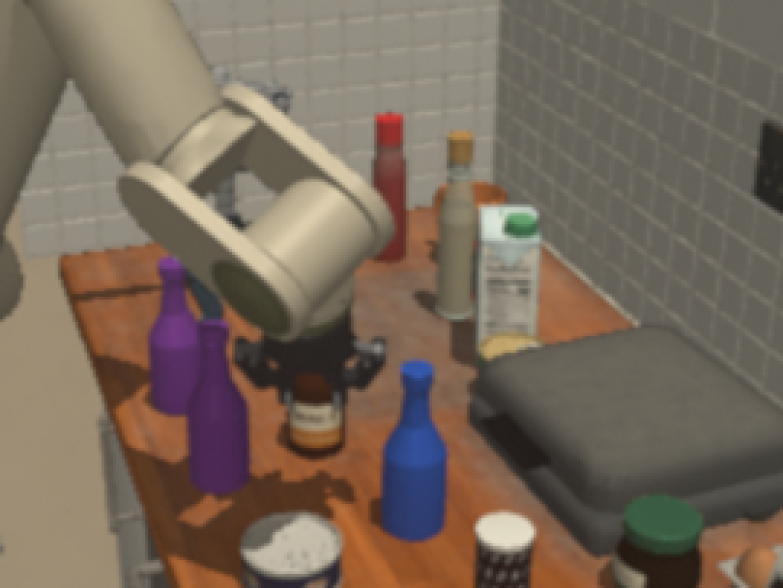

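View pics/t4.png

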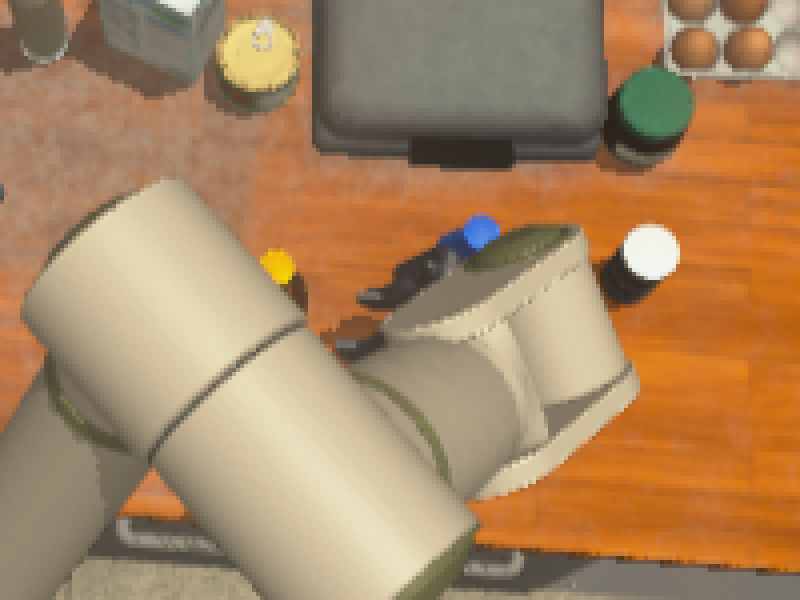

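```bash
python3 - <<'E'
from h import *
from scipy.optimize import least_squares
im,*S=cam("top"); sc,*C=cam("scene"); o=env.observe(); T=o["tool_rot"]; P=o["position"]
def f(x,full=False):
    W=P-x[0]*T[:,1]; e=np.cos(x[1])*T[:,2]+np.sin(x[1])*T[:,0]
    A=W+x[2]*e;B=W-x[2]*e
    if full: return W,A,B
    return np.r_[proj(*C,A)-[216,206],proj(*S,B)-[330,210]]
for s in np.linspace(-3,3,7):
    r=least_squares(f,[.25,s,.06]); print(r.cost,r.x); 
    if r.cost<60: print(*[v.round(3) for v in f(r.x,True)])
E
```

```text
2.773401037460817e-05 [ 0.25991882 -4.22075406  0.07183326]
[ 0.343 -0.375  0.34 ] [ 0.283 -0.4    0.308] [ 0.402 -0.349  0.372]
2.7734010374337537e-05 [ 0.25991882 -4.22075406  0.07183326]
[ 0.343 -0.375  0.34 ] [ 0.283 -0.4    0.308] [ 0.402 -0.349  0.372]
2.773401037437508e-05 [ 0.25991882 -1.0791614  -0.07183326]
[ 0.343 -0.375  0.34 ] [ 0.283 -0.4    0.308] [ 0.402 -0.349  0.372]
2.7734010374403484e-05 [ 0.25991882 -1.0791614  -0.07183326]
[ 0.343 -0.375  0.34 ] [ 0.283 -0.4    0.308] [ 0.402 -0.349  0.372]
2.773401037425234e-05 [0.25991882 2.06243125 0.07183326]
[ 0.343 -0.375  0.34 ] [ 0.283 -0.4    0.308] [ 0.402 -0.349  0.372]
2.7734010374550925e-05 [0.25991882 2.06243125 0.07183326]
[ 0.343 -0.375  0.34 ] [ 0.283 -0.4    0.308] [ 0.402 -0.349  0.372]
2.773401037452529e-05 [0.25991882 2.06243125 0.07183326]
[ 0.343 -0.375  0.34 ] [ 0.283 -0.4    0.308] [ 0.402 -0.349  0.372]
```

Emit:
carry_out:
  targets:
    - [[0.58, 0, 0, -25, 0, 0, 0], [0.58, 0, 0, -50, 0, 0, 0], [0.58, 0, 0, -65, 0, 0, 0], [0.58, 0, 0, -74, 0, 0, 0], [0.58, 0, 0, -74, 0, 0, 0], [0.58, 0, 0, -74, 0, 0, 0]]

```text
time_s: 3.17
position: [0.4173, -0.2683, 0.04]
tool_rot: [[-0.496, 0.287, 0.819], [-0.71, 0.409, -0.573], [-0.5, -0.866, 0.001]]
ft_force: [-0.3, -1.2, -0.1]
grip_width: 0.0355
```

```bash
python3 - <<'E'
from h import *
o=env.observe(); print(o["q"].round(1),o["position"],o["grip_width"],o["ft_force"])
im,*C=cam("scene"); cv2.imwrite("pics/s5.png",cv2.resize(im[150:330,150:350],None,fx=3.3,fy=3.3,interpolation=3)[:,:,::-1])
im,*C=cam("top"); cv2.imwrite("pics/t5.png",cv2.resize(im[180:280,240:370],None,fx=6,fy=6,interpolation=3)[:,:,::-1])
E
```

```text
[-59.7  36.   98.9  30.9  62.4 -43.4] [ 0.41729494 -0.26834606  0.04002841] 0.03553052838392287 [-0.28222421 -1.22665447 -0.14078068]
```

View pics/s5.png

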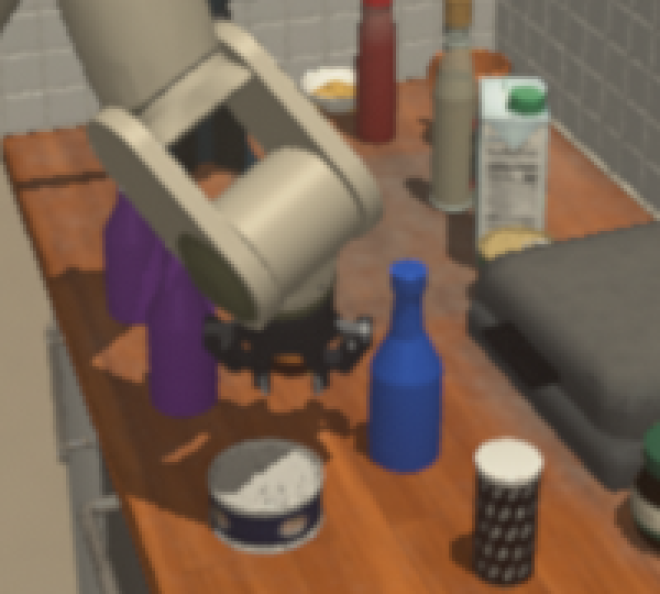

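View pics/t5.png

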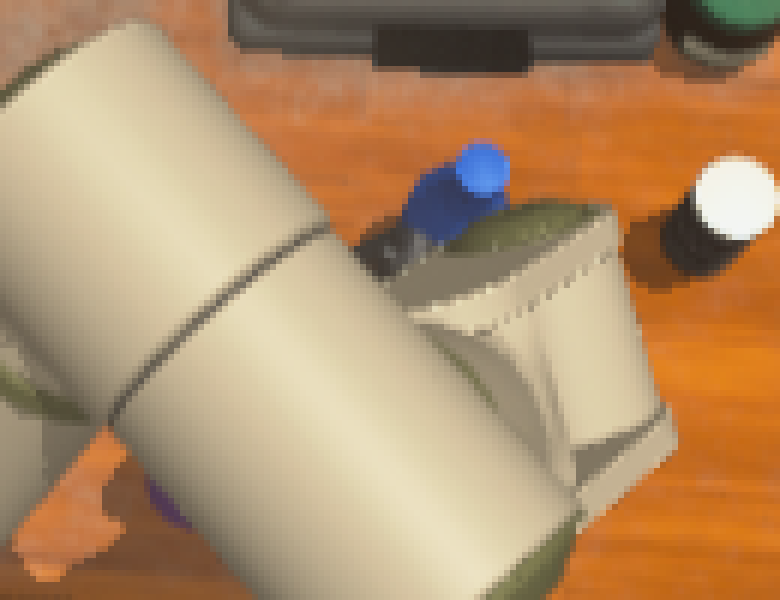

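```bash
python3 - <<'E'
from h import *
_,*S=cam("top"); im=cv2.imread("pics/top0.png")[:,:,::-1].astype(float)
g=im[:,:,0]-im[:,:,2]  # red-blue: wood high, slate negative
for u in range(160,205,2):
    col=g[190:245,u]; m=col<25
    # subpixel transitions at 25
    tr=[]
    for i in range(len(col)-1):
        if (col[i]-25)*(col[i+1]-25)<0: tr.append((round(190+i+(25-col[i])/(col[i+1]-col[i]),1),'in' if col[i]>25 else 'out'))
    print(u,tr)
E
```

```text
160 [(np.float64(211.2), 'out'), (np.float64(217.6), 'in'), (np.float64(231.1), 'out')]
162 [(np.float64(210.1), 'out'), (np.float64(220.4), 'in'), (np.float64(231.3), 'out')]
164 [(np.float64(208.9), 'out'), (np.float64(231.4), 'out')]
166 [(np.float64(197.6), 'in'), (np.float64(207.2), 'out'), (np.float64(224.8), 'in'), (np.float64(231.5), 'out')]
168 [(np.float64(199.2), 'in'), (np.float64(205.8), 'out'), (np.float64(225.1), 'in'), (np.float64(231.5), 'out')]
170 [(np.float64(199.2), 'in'), (np.float64(206.2), 'out'), (np.float64(225.4), 'in'), (np.float64(231.8), 'out')]
172 [(np.float64(199.4), 'in'), (np.float64(206.3), 'out'), (np.float64(225.5), 'in'), (np.float64(232.2), 'out')]
174 [(np.float64(199.3), 'in'), (np.float64(206.5), 'out'), (np.float64(225.6), 'in'), (np.float64(232.3), 'out')]
176 [(np.float64(199.5), 'in'), (np.float64(206.5), 'out'), (np.float64(225.6), 'in'), (np.float64(232.5), 'out')]
178 [(np.float64(199.6), 'in'), (np.float64(206.6), 'out'), (np.float64(226.6), 'in'), (np.float64(233.6), 'out')]
180 [(np.float64(199.7), 'in'), (np.float64(206.0), 'out')
[... 355 characters left out ...]
t64(230.9), 'in'), (np.float64(238.2), 'out')]
188 [(np.float64(197.3), 'in'), (np.float64(203.7), 'out'), (np.float64(232.0), 'in'), (np.float64(239.3), 'out')]
190 [(np.float64(196.3), 'in'), (np.float64(203.3), 'out'), (np.float64(233.3), 'in'), (np.float64(240.4), 'out')]
192 [(np.float64(195.7), 'in'), (np.float64(202.6), 'out'), (np.float64(234.5), 'in'), (np.float64(240.7), 'out')]
194 [(np.float64(195.2), 'in'), (np.float64(201.7), 'out'), (np.float64(235.5), 'in'), (np.float64(240.2), 'out')]
196 [(np.float64(194.4), 'in'), (np.float64(201.0), 'out')]
198 [(np.float64(194.4), 'in'), (np.float64(200.6), 'out')]
200 [(np.float64(195.9), 'in'), (np.float64(199.4), 'out')]
202 []
204 []
```

```bash
python3 - <<'E'
from h import *
_,*S=cam("top")
r=lambda u,v,z: ray(*S,u,v,z)[:2]
def line(P): 
    P=np.array(P);c=P.mean(0);d=np.linalg.svd(P-c)[2][0]; return c,d*np.sign(d[1])
up_p=line([r(u,v,0) for u,v in[(168,205.9),(170,206.2),(172,206.3),(174,206.5),(176,206.55)]])
lo_p=line([r(u,v,.01) for u,v in[(168,225.1),(170,225.35),(172,225.5),(174,225.6),(166,224.85)]])
up_f=line([r(u,v,0) for u,v in[(180,206.1),(184,205.2),(188,203.8),(192,202.6),(196,201)]])
lo_f=line([r(u,v,.01) for u,v in[(178,226.6),(182,228.8),(186,230.9),(190,233.2),(194,235.5)]])
for l in(up_p,lo_p,up_f,lo_f): print(l[0].round(4),"ang",np.degrees(np.arctan2(l[1][0],l[1][1])).round(1))
def meet(a,b): s=np.linalg.solve(np.c_[a[1],-b[1]],b[0]-a[0]); return a[0]+s[0]*a[1]
bu,bl=meet(up_p,up_f),meet(lo_p,lo_f); print("bends",bu,bl,"mid",(bu+bl)/2,"dist",np.linalg.norm(bu-bl),"perp yaw",np.degrees(np.arctan2(-(bu-bl)[1],(bu-bl)[0])))
ya=np.degrees(np.arctan2(up_f[1][0],up_f[1][1])),np.degrees(np.arctan2(lo_f[1][0],lo_f[1][1])); print("flare bisector",np.mean(ya))
# tips outermost px
tu=r(200.5,197.5,.005);tl=r(195.3,238.5,.005);print("tips",tu,tl,(tu+tl)/2,np.degrees(np.arctan2(-(tu-tl)[1],(tu-tl)[0])))
m=(bu+bl)/2
# mouth pt: flare width 124
for y in(14.5,15.5,16.5):
    t=np.radians(y);p=np.array([np.sin(t),np.cos(t)]);n=np.array([np.cos(t),-np.sin(t)])
    print(y,"tip mid lateral vs bend mid",((tu+tl)/2-m)@n,"along",(tu-m)@p,(tl-m)@p)
E
```

```text
[0.606  0.1186] ang 14.8
[0.5353 0.132 ] ang 15.6
[0.6055 0.0612] ang -8.7
[0.5053 0.0797] ang 39.0
bends [0.60011256 0.09624555] [0.52877685 0.10871538] mid [0.5644447  0.10248047] dist 0.0724173959440467 perp yaw 9.915399557892515
flare bisector 15.156080832400905
tips [0.61915988 0.01373285] [0.4744388  0.05184331] [0.54679934 0.03278808] 14.753175154500074
14.5 tip mid lateral vs bend mid 0.0003662628283222155 along -0.07222120815357336 -0.07155992403698708
15.5 tip mid lateral vs bend mid 0.0016208704232206494 along -0.07089790968706736 -0.0728485396051554
16.5 tip mid lateral vs bend mid 0.0028749842852864513 along -0.06955301503046721 -0.07411496480246037
```

```bash
cat >> h.py <<'E'
pc=np.array([np.sin(np.radians(15.1)),np.cos(np.radians(15.1)),0]); nc=np.array([pc[1],-pc[0],0])
def pose(lat,along,yaw,gap=0,tilt=30,tz=.021):
    R,p,n,a=Rt(yaw,tilt); c=lat*nc+along*pc; T=c-p*(.0322+gap)+[0,0,tz]; return T-.022*a,R
def rows(L):
    o=env.observe(); 
    for l in L:
        P,R=pose(*l); print(((P-o["position"])*1000).round(1),turn(R,o["tool_rot"]).round(1))
E
python3 - <<'E'
from h import *
print(pc,nc)
L=[(.5007,-.074,y,g) for y,g in[(35,.034),(33,.026),(31,.018),(29,.011),(27,.005),(26,.002)]]
L+=[(.5007+.018*s,-.074+.100*s,26-11*s,0) for s in np.linspace(.1,1,10)]
rows(L)
E
```

```text
[0.26050451 0.96547263 0.        ] [ 0.96547263 -0.26050451  0.        ]
[ 2.6  3.3 -0.2] [ 0.1  0.  -0. ]
[ 9.1  8.5 -0.2] [0.1 0.  2. ]
[15.3 14.1 -0.2] [0.1 0.1 4. ]
[20.6 19.1 -0.2] [0.1 0.1 6. ]
[25.  23.6 -0.2] [0.1 0.1 8. ]
[27.  25.9 -0.2] [0.1 0.1 9. ]
[33.  36.5 -0.2] [ 0.1  0.1 10.1]
[38.1 45.4 -0.2] [ 0.1  0.1 11.2]
[43.2 54.2 -0.2] [ 0.1  0.1 12.3]
[48.3 63.1 -0.2] [ 0.1  0.1 13.4]
[53.4 72.  -0.2] [ 0.1  0.1 14.5]
[58.5 80.9 -0.2] [ 0.1  0.1 15.6]
[63.7 89.8 -0.2] [ 0.1  0.1 16.7]
[68.8 98.7 -0.2] [ 0.1  0.1 17.8]
[ 73.9 107.7  -0.2] [ 0.1  0.1 18.9]
[ 79.1 116.6  -0.2] [ 0.1  0.1 20. ]
```

Emit:
carry_out:
  targets:
    - [[0.58, 3, 3, 0, 0, 0, 0], [0.58, 9, 8.5, 0, 0, 0, 2], [0.58, 15, 14, 0, 0, 0, 4], [0.58, 20, 19, 0, 0, 0, 6], [0.58, 23, 21.5, 0, 0, 0, 7], [0.58, 25, 23.6, 0, 0, 0, 8], [0.58, 27, 26, 0, 0, 0, 9], [0.58, 28, 27.5, 0, 0, 0, 9], [0.58, 30, 30, 0, 0, 0, 9.5], [0.58, 31.5, 33, 0, 0, 0, 10], [0.58, 33, 36.5, 0, 0, 0, 10], [0.58, 35.5, 41, 0, 0, 0, 10.5], [0.58, 38, 45.5, 0, 0, 0, 11]]

```text
time_s: 4.45
position: [0.4552, -0.2224, 0.0394]
tool_rot: [[-0.352, 0.203, 0.914], [-0.791, 0.457, -0.406], [-0.5, -0.866, 0.0]]
ft_force: [-1.2, -1.2, 0.0]
grip_width: 0.036
```

```bash
python3 - <<'E'
from h import *
o=env.observe(); print(o["q"].round(1),o["position"],o["grip_width"],o["ft_force"])
im,*C=cam("scene"); cv2.imwrite("pics/s6.png",cv2.resize(im[150:330,150:350],None,fx=3.3,fy=3.3,interpolation=3)[:,:,::-1])
im,*C=cam("top"); cv2.imwrite("pics/t6.png",cv2.resize(im[150:280,200:370],None,fx=4.5,fy=4.5,interpolation=3)[:,:,::-1])
E
```

```text
[-52.   37.2  95.8  29.1  65.2 -44.7] [ 0.45524048 -0.22241656  0.03936917] 0.03598622205361014 [-1.22913944 -1.23679869  0.03264468]
```

View pics/s6.png

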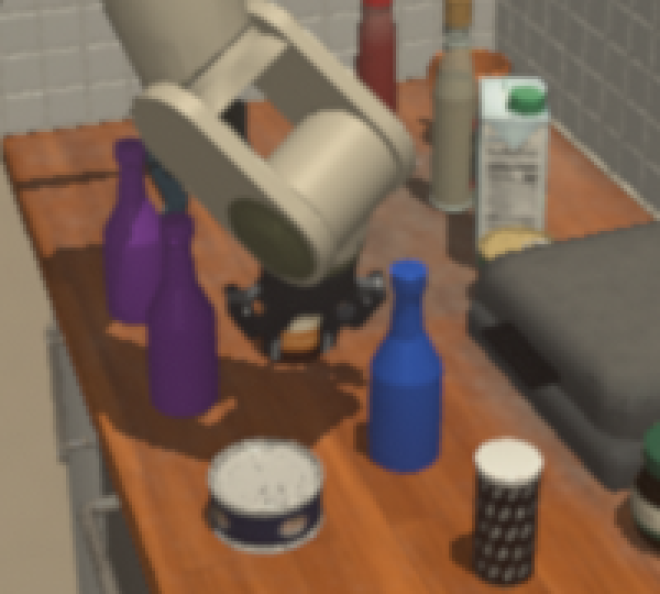

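View pics/t6.png

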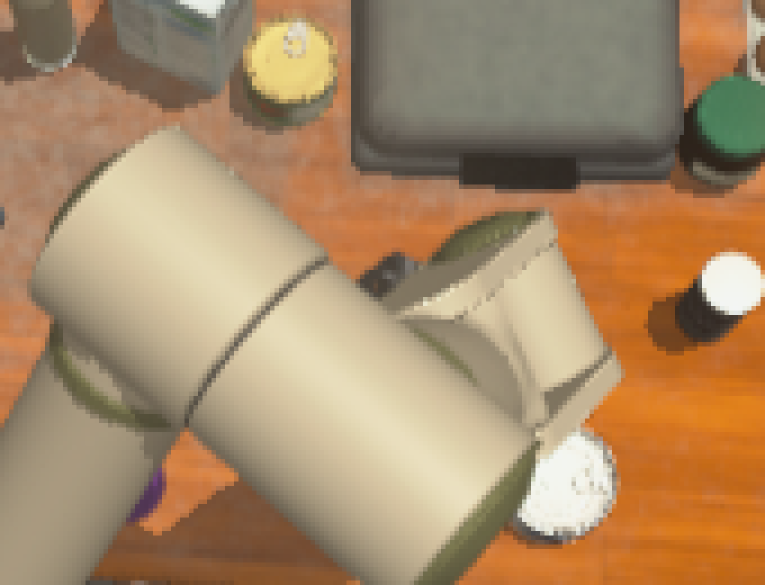

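```bash
python3 - <<'E'
from h import *
L=[(.5007+.018*s,-.074+.100*s,26-11*s,0) for s in np.linspace(.2,1,9)]+[(.5187,.026+x,15.1,0) for x in np.arange(.02,.241,.02)]
rows(L)
E
```

```text
[-0.  -1.2  0.7] [-0.  -0.   0.1]
[5.1 7.6 0.7] [-0.  -0.   1.2]
[10.2 16.5  0.7] [-0.  -0.   2.3]
[15.3 25.4  0.7] [-0.  -0.   3.4]
[20.4 34.3  0.7] [-0.  -0.   4.5]
[25.6 43.2  0.7] [-0.  -0.   5.6]
[30.7 52.2  0.7] [-0.  -0.   6.7]
[35.8 61.1  0.7] [-0.  -0.   7.8]
[41.  70.1  0.7] [-0.  -0.   8.9]
[46.1 89.4  0.7] [-0.  -0.   8.8]
[ 51.3 108.7   0.7] [-0.  -0.   8.8]
[ 56.5 128.    0.7] [-0.  -0.   8.8]
[ 61.7 147.3   0.7] [-0.  -0.   8.8]
[ 67.  166.6   0.7] [-0.  -0.   8.8]
[ 72.2 185.9   0.7] [-0.  -0.   8.8]
[ 77.4 205.3   0.7] [-0.  -0.   8.8]
[ 82.6 224.6   0.7] [-0.  -0.   8.8]
[ 87.8 243.9   0.7] [-0.  -0.   8.8]
[ 93.  263.2   0.7] [-0.  -0.   8.8]
[ 98.2 282.5   0.7] [-0.  -0.   8.8]
[103.4 301.8   0.7] [-0.  -0.   8.8]
```

Emit:
carry_out:
  targets:
    - [[0.58, 1.5, 2, 0.5, 0, 0, 0.3], [0.58, 3.5, 5, 0.5, 0, 0, 0.8], [0.58, 6, 9.5, 0.5, 0, 0, 1.4], [0.58, 8.5, 14, 0.5, 0, 0, 2], [0.58, 11.5, 18.5, 0.5, 0, 0, 2.6], [0.58, 14, 23, 0.5, 0, 0, 3.2], [0.58, 16.5, 27.5, 0.5, 0, 0, 3.7], [0.58, 19, 32, 0.5, 0, 0, 4.2], [0.58, 21.5, 36.5, 0.5, 0, 0, 4.8], [0.58, 24, 41, 0.5, 0, 0, 5.3], [0.58, 27, 45.5, 0.5, 0, 0, 5.9], [0.58, 29.5, 50, 0.5, 0, 0, 6.4], [0.58, 32, 54.5, 0.5, 0, 0, 7], [0.58, 34.5, 59, 0.5, 0, 0, 7.5], [0.58, 37, 63, 0.5, 0, 0, 8], [0.58, 39, 67, 0.5, 0, 0, 8.5], [0.58, 41, 70, 0.5, 0, 0, 8.8]]

```text
time_s: 5.97
position: [0.4962, -0.152, 0.0398]
tool_rot: [[-0.226, 0.13, 0.965], [-0.836, 0.483, -0.261], [-0.5, -0.866, -0.0]]
ft_force: [-2.1, -2.1, 0.1]
grip_width: 0.0358
```

```bash
python3 - <<'E'
from h import *
o=env.observe(); print(o["q"].round(1),o["position"],o["grip_width"],o["ft_force"])
im,*C=cam("scene"); cv2.imwrite("pics/s7.png",cv2.resize(im[130:310,150:350],None,fx=3.3,fy=3.3,interpolation=3)[:,:,::-1])
im,*C=cam("top"); cv2.imwrite("pics/t7.png",cv2.resize(im[150:280,120:320],None,fx=4,fy=4,interpolation=3)[:,:,::-1])
rows([(.5187,.026+x,15.1,0) for x in np.arange(.04,.281,.04)])
E
```

```text
[-42.4  37.9  93.8  29.1  66.1 -43.4] [ 0.4962275  -0.15204369  0.0398195 ] 0.03575406096882881 [-2.12327732 -2.05690229  0.1182797 ]
[10.5 38.8  0.2] [-0. -0.  0.]
[20.9 77.4  0.2] [-0. -0.  0.]
[ 31.4 116.    0.2] [-0. -0.  0.]
[ 41.8 154.7   0.2] [-0. -0.  0.]
[ 52.2 193.3   0.2] [-0. -0.  0.]
[6.260e+01 2.319e+02 2.000e-01] [-0. -0.  0.]
[7.300e+01 2.705e+02 2.000e-01] [-0. -0.  0.]
```

View pics/s7.png

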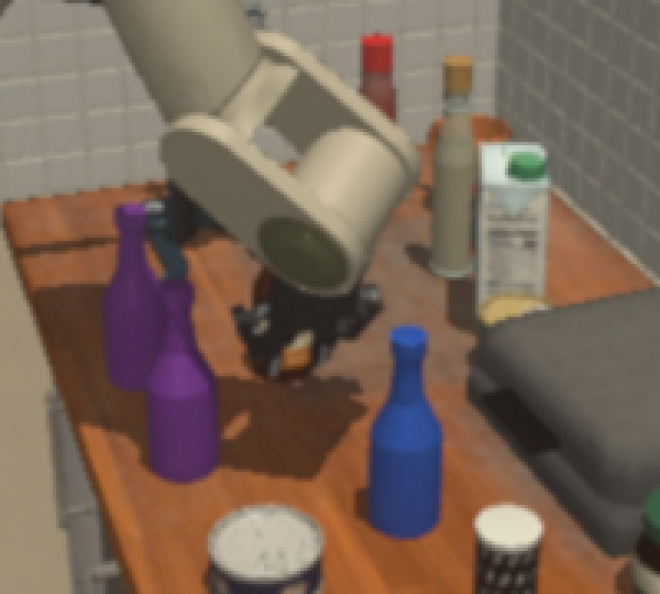

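View pics/t7.png

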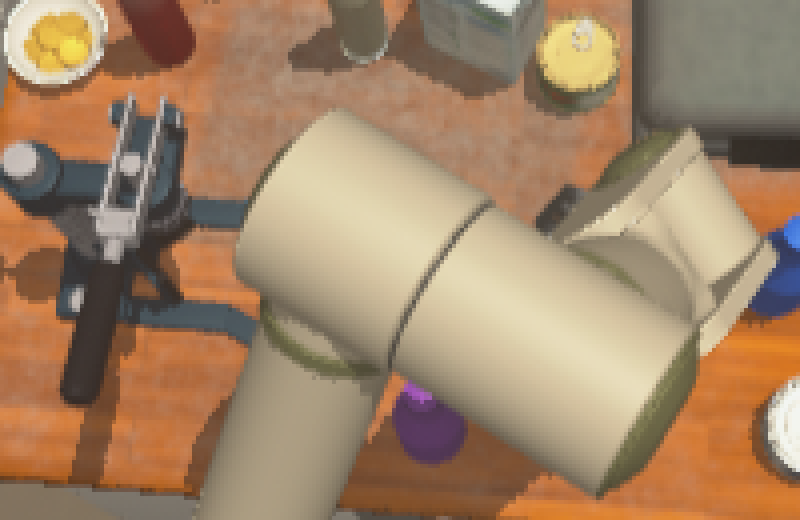

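Emit:
carry_out:
  targets:
    - [[0.58, 0.5, 2, 0, 0, 0, 0], [0.58, 1.5, 5.5, 0, 0, 0, 0], [0.58, 3, 10, 0, 0, 0, 0], [0.58, 4, 15, 0, 0, 0, 0], [0.58, 5.5, 20, 0, 0, 0, 0], [0.58, 6.5, 25, 0, 0, 0, 0], [0.58, 8, 30, 0, 0, 0, 0], [0.58, 9.5, 35, 0, 0, 0, 0], [0.58, 11, 40, 0, 0, 0, 0], [0.58, 12, 45, 0, 0, 0, 0], [0.58, 13.5, 50, 0, 0, 0, 0], [0.58, 15, 55, 0, 0, 0, 0], [0.58, 16, 60, 0, 0, 0, 0], [0.58, 17.5, 65, 0, 0, 0, 0], [0.58, 19, 70, 0, 0, 0, 0], [0.58, 20.5, 75, 0, 0, 0, 0], [0.58, 21.5, 80, 0, 0, 0, 0], [0.58, 23, 85, 0, 0, 0, 0], [0.58, 24, 89, 0, 0, 0, 0], [0.58, 25, 92, 0, 0, 0, 0]]

```text
time_s: 7.73
position: [0.5211, -0.06, 0.0398]
tool_rot: [[-0.227, 0.131, 0.965], [-0.836, 0.483, -0.262], [-0.5, -0.866, -0.0]]
ft_force: [-1.0, -3.0, 0.0]
grip_width: 0.0359
```

```bash
python3 - <<'E'
from h import *
o=env.observe(); print(o["q"].round(1),o["position"],o["grip_width"],o["ft_force"])
im,*C=cam("scene"); cv2.imwrite("pics/s8.png",cv2.resize(im[130:310,150:350],None,fx=3.3,fy=3.3,interpolation=3)[:,:,::-1])
im,*C=cam("top"); cv2.imwrite("pics/t8.png",cv2.resize(im[150:280,120:320],None,fx=4,fy=4,interpolation=3)[:,:,::-1])
rows([(.5187,x,15.1,0) for x in [.2,.25,.273]])
E
```

```text
[-32.6  36.9  96.5  33.1  60.9 -37.4] [ 0.52108441 -0.05997806  0.03984268] 0.03589626259259483 [-0.99469876 -3.002784    0.04640628]
[20.6 76.2  0.2] [-0. -0.  0.]
[ 33.6 124.5   0.2] [-0. -0.  0.]
[ 39.6 146.7   0.2] [-0. -0.  0.]
```

View pics/s8.png

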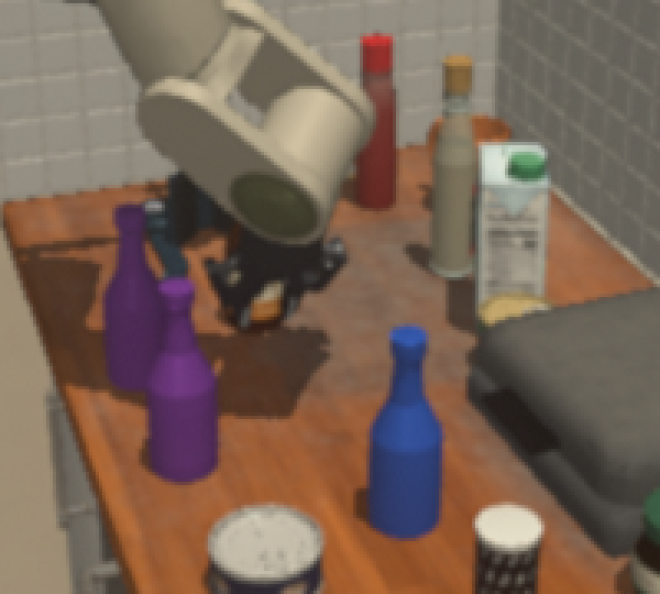

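View pics/t8.png

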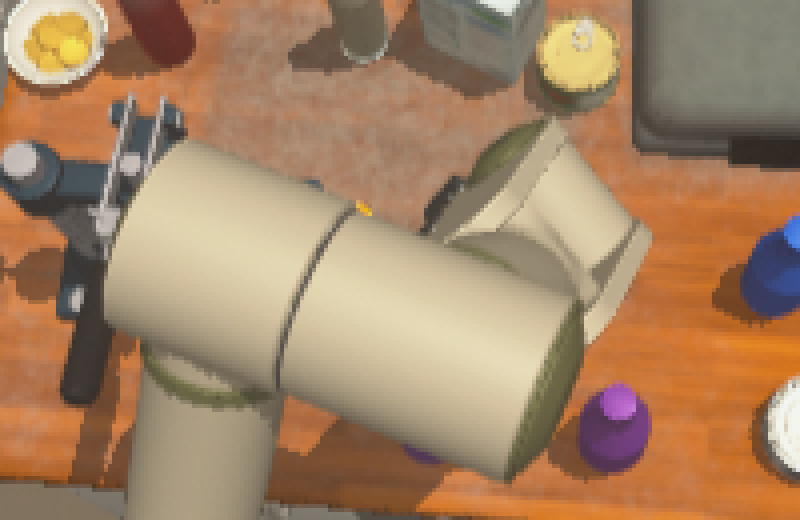

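Emit:
carry_out:
  targets:
    - [[0.58, 0.5, 2, 0, 0, 0, 0], [0.58, 1.5, 5.5, 0, 0, 0, 0], [0.58, 3, 10, 0, 0, 0, 0], [0.58, 4, 15, 0, 0, 0, 0], [0.58, 5.5, 20, 0, 0, 0, 0], [0.58, 6.5, 25, 0, 0, 0, 0], [0.58, 8, 30, 0, 0, 0, 0], [0.58, 9.5, 35, 0, 0, 0, 0], [0.58, 11, 40, 0, 0, 0, 0], [0.58, 12, 45, 0, 0, 0, 0], [0.58, 13.5, 50, 0, 0, 0, 0], [0.58, 15, 55, 0, 0, 0, 0], [0.58, 16, 60, 0, 0, 0, 0], [0.58, 17.5, 65, 0, 0, 0, 0], [0.58, 19, 70, 0, 0, 0, 0], [0.58, 20.5, 75, 0, 0, 0, 0], [0.58, 21.5, 80, 0, 0, 0, 0], [0.58, 23, 85, 0, 0, 0, 0], [0.58, 24.5, 90, 0, 0, 0, 0], [0.58, 25.5, 94, 0, 0, 0, 0]]

```text
time_s: 9.5
position: [0.5467, 0.034, 0.0398]
tool_rot: [[-0.227, 0.131, 0.965], [-0.836, 0.483, -0.262], [-0.5, -0.866, -0.0]]
ft_force: [-0.3, -1.7, 0.1]
grip_width: 0.036
```

```bash
python3 - <<'E'
from h import *
o=env.observe(); print(o["q"].round(1),o["position"],o["grip_width"],o["ft_force"])
im,*C=cam("scene"); cv2.imwrite("pics/s9.png",cv2.resize(im[130:310,150:350],None,fx=3.3,fy=3.3,interpolation=3)[:,:,::-1])
im,*C=cam("top"); cv2.imwrite("pics/t9.png",cv2.resize(im[150:280,80:280],None,fx=4,fy=4,interpolation=3)[:,:,::-1])
rows([(.5187,x,15.1,0) for x in [.25,.273]])
E
```

```text
[-21.8  37.   96.2  36.5  56.6 -29.8] [0.54666964 0.03403143 0.03983378] 0.03604526605095091 [-0.2861407  -1.74432822  0.09888732]
[ 8.1 30.3  0.3] [-0. -0.  0.]
[14.1 52.5  0.3] [-0. -0.  0.]
```

View pics/s9.png

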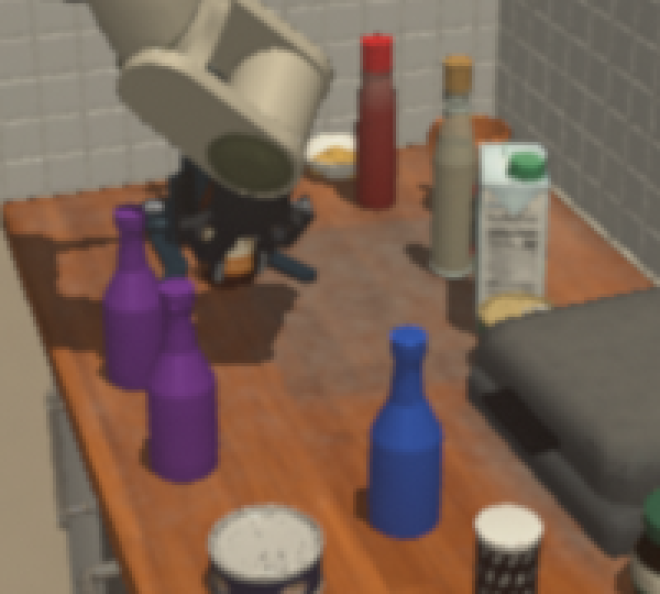

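View pics/t9.png

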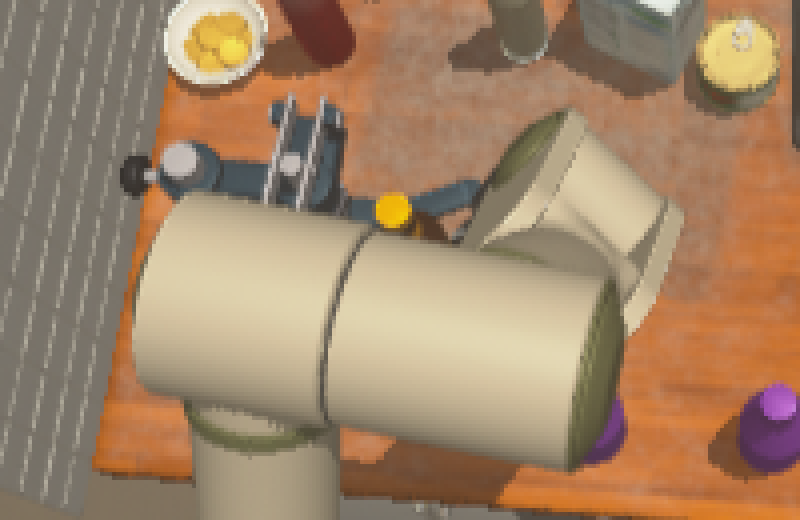

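```bash
cat >> h.py <<'E'
def cap(box,show=True):
    im,*S=cam("top"); u0,v0,u1,v1=box; h=cv2.cvtColor(im,cv2.COLOR_RGB2HSV)[v0:v1,u0:u1]
    n,l,s,c=cv2.connectedComponentsWithStats(cv2.inRange(h,(18,150,120),(32,255,255))); i=1+np.argmax(s[1:,4])
    q=ray(*S,*(c[i]+[u0,v0]),.170); print("cap",s[i],q.round(4),"lat",q@nc,"along",q@pc); return q
E
python3 - <<'E'
from h import *
cap((165,190,200,215)); P,_=pose(.5187,.2186,15.1); 
o=env.observe(); P0,_=pose(.5187,0,15.1); d=o["position"]-P0; print("predicted lat",.5187+d@nc,"along",d@pc)
E
```

```text
cap [ 9  8  9 10 67] [0.56   0.0737 0.17  ] lat 0.5214654564187454 along 0.2170236991237606
predicted lat 0.5186707159746695 along 0.21831602832589825
```

Emit:
carry_out:
  targets:
    - [[0.58, 0.5, 2, 0, 0, 0, 0], [0.58, 1.5, 5.5, 0, 0, 0, 0], [0.58, 2.5, 9, 0, 0, 0, 0], [0.58, 3.5, 13, 0, 0, 0, 0], [0.58, 4.5, 17, 0, 0, 0, 0], [0.58, 5.5, 21, 0, 0, 0, 0], [0.58, 6.5, 25, 0, 0, 0, 0], [0.58, 8, 29, 0, 0, 0, 0], [0.58, 8.5, 32, 0, 0, 0, 0], [0.58, 9, 34, 0, 0, 0, 0], [0.58, 9.5, 36, 0, 0, 0, 0], [0.58, 10, 38, 0, 0, 0, 0], [0.58, 10.5, 40, 0, 0, 0, 0]]

```text
time_s: 10.73
position: [0.5571, 0.0736, 0.0398]
tool_rot: [[-0.227, 0.131, 0.965], [-0.836, 0.483, -0.262], [-0.5, -0.866, -0.0]]
ft_force: [-0.6, -2.1, 0.1]
grip_width: 0.0361
```

```bash
python3 - <<'E'
from h import *
o=env.observe(); print(o["q"].round(1),o["position"],o["grip_width"],o["ft_force"])
im,*C=cam("scene"); cv2.imwrite("pics/s10.png",cv2.resize(im[130:310,150:350],None,fx=3.3,fy=3.3,interpolation=3)[:,:,::-1])
im,*C=cam("top"); cv2.imwrite("pics/t10.png",cv2.resize(im[150:280,80:280],None,fx=4,fy=4,interpolation=3)[:,:,::-1])
cap((155,190,200,215))
E
```

```text
[-17.2  37.4  95.2  37.6  55.1 -26.1] [0.55706763 0.07356423 0.03981172] 0.036078875589264654 [-0.60337095 -2.05113303  0.11146334]
cap [11  8  5  9 25] [0.5673 0.1053 0.17  ] lat 0.520267101351863 along 0.24948060252464177
```

View pics/t10.png

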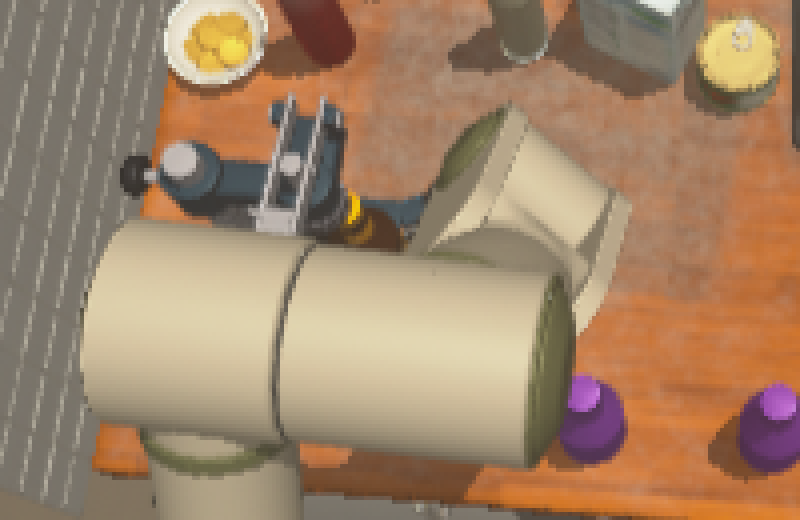

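Emit:
carry_out:
  targets:
    - [[0.58, 0.3, 1, 0, 0, 0, 0], [0.58, 0.6, 2.2, 0, 0, 0, 0], [0.58, 1, 3.5, 0, 0, 0, 0], [0.58, 1.3, 5, 0, 0, 0, 0], [0.58, 1.6, 6, 0, 0, 0, 0], [0.58, 1.9, 7, 0, 0, 0, 0], [0.58, 2.2, 8, 0, 0, 0, 0], [0.58, 2.2, 8, 0, 0, 0, 0]]

```text
time_s: 11.55
position: [0.5592, 0.0816, 0.0398]
tool_rot: [[-0.227, 0.131, 0.965], [-0.836, 0.483, -0.262], [-0.5, -0.866, -0.0]]
ft_force: [0.3, -1.7, -0.0]
grip_width: 0.0361
```

Emit:
carry_out:
  targets:
    - [[0.58, 0.3, 1, 0, 0, 0, 0], [0.58, 0.5, 2, 0, 0, 0, 0], [0.58, 0.8, 3, 0, 0, 0, 0], [0.58, 0.8, 3, 0, 0, 0, 0]]

```text
time_s: 11.88
position: [0.5601, 0.0846, 0.0398]
tool_rot: [[-0.227, 0.131, 0.965], [-0.836, 0.483, -0.262], [-0.5, -0.866, -0.0]]
ft_force: [-0.5, -2.7, -0.2]
grip_width: 0.0358
```

Emit:
carry_out:
  targets:
    - [[0.58, 0.3, 1, 0, 0, 0, 0], [0.58, 0.5, 2, 0, 0, 0, 0], [0.58, 0.5, 2, 0, 0, 0, 0]]

```text
time_s: 12.13
position: [0.5606, 0.0866, 0.0398]
tool_rot: [[-0.227, 0.131, 0.965], [-0.836, 0.483, -0.262], [-0.5, -0.866, -0.0]]
ft_force: [-0.9, -2.3, -0.2]
grip_width: 0.0359
```

Emit:
carry_out:
  targets:
    - [[0.58, 0.3, 1, 0, 0, 0, 0], [0.58, 0.5, 2, 0, 0, 0, 0], [0.58, 0.5, 2, 0, 0, 0, 0]]

```text
time_s: 12.38
position: [0.5611, 0.0886, 0.0398]
tool_rot: [[-0.227, 0.131, 0.965], [-0.836, 0.483, -0.262], [-0.5, -0.866, -0.0]]
ft_force: [-0.6, -1.8, -0.2]
grip_width: 0.0357
```

```bash
python3 - <<'E'
from h import *
o=env.observe(); print(o["ft_force"],o["wrist_torque"])
im,*C=cam("scene"); cv2.imwrite("pics/s11.png",cv2.resize(im[140:250,150:290],None,fx=5.5,fy=5.4,interpolation=3)[:,:,::-1])
im,*C=cam("top"); cv2.imwrite("pics/t11.png",cv2.resize(im[165:245,95:205],None,fx=7,fy=7,interpolation=3)[:,:,::-1])
E
```

```text
[-0.57469423 -1.79542648 -0.18535149] [-0.50575627  0.17587565 -0.04717218]
```

View pics/s11.png

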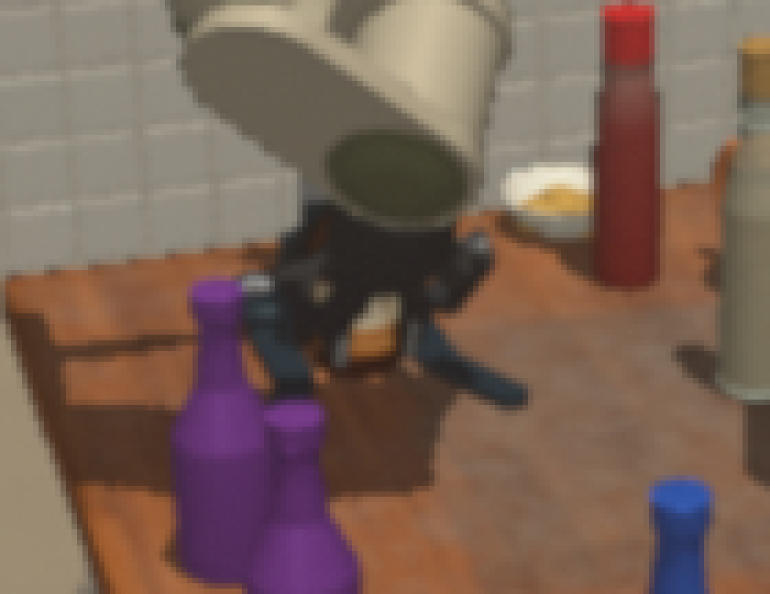

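View pics/t11.png

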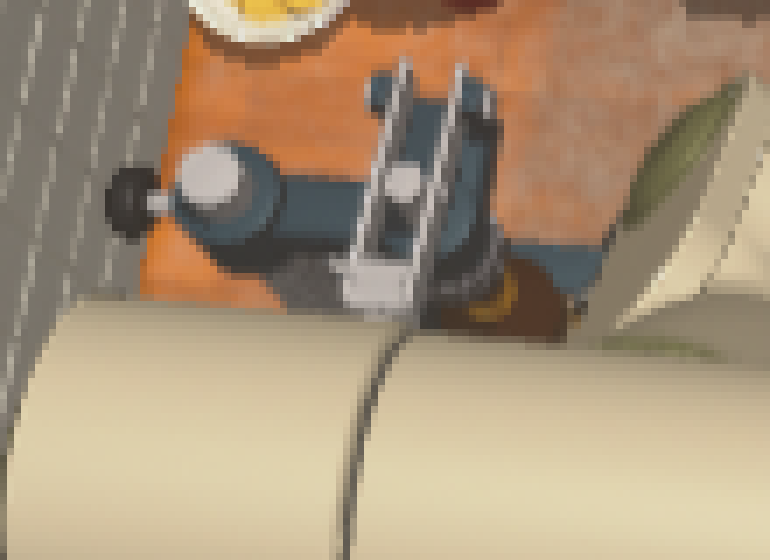

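Emit:
carry_out:
  targets:
    - [[0.58, 0.3, 1, 0, 0, 0, 0], [0.58, 0.5, 2, 0, 0, 0, 0], [0.58, 0.8, 3, 0, 0, 0, 0], [0.58, 0.8, 3, 0, 0, 0, 0]]

```text
time_s: 12.82
position: [0.5616, 0.0914, 0.0397]
tool_rot: [[-0.227, 0.13, 0.965], [-0.836, 0.482, -0.261], [-0.499, -0.866, -0.001]]
ft_force: [-2.9, -5.2, 1.0]
grip_width: 0.036
```

Emit:
carry_out:
  targets:
    - [[0.58, 0.3, 1, 0, 0, 0, 0], [0.58, 0.5, 2, 0, 0, 0, 0], [0.58, 0.5, 2, 0, 0, 0, 0]]

```text
time_s: 13.07
position: [0.5617, 0.0923, 0.0396]
tool_rot: [[-0.227, 0.129, 0.965], [-0.837, 0.481, -0.261], [-0.498, -0.867, -0.001]]
ft_force: [-7.3, -12.5, 3.7]
grip_width: 0.0358
```

Emit:
carry_out:
  targets:
    - [[0.58, -0.5, 0.1, 0, 0, 0, 0], [0.58, -1, 0.3, 0, 0, 0, 0], [0.58, -1, 0.3, 0, 0, 0, 0]]

```text
time_s: 13.32
position: [0.5614, 0.0924, 0.0397]
tool_rot: [[-0.227, 0.131, 0.965], [-0.837, 0.48, -0.262], [-0.498, -0.867, 0.001]]
ft_force: [-3.2, -11.9, 0.8]
grip_width: 0.0359
```

Emit:
carry_out:
  targets:
    - [[0.58, -0.5, 0.1, 0, 0, 0, 0], [0.58, -1, 0.3, 0, 0, 0, 0], [0.58, -1, 0.3, 0, 0, 0, 0]]

```text
time_s: 13.57
position: [0.5611, 0.0926, 0.0398]
tool_rot: [[-0.227, 0.133, 0.965], [-0.837, 0.48, -0.263], [-0.498, -0.867, 0.002]]
ft_force: [-0.5, -11.4, 1.4]
grip_width: 0.0357
```

Emit:
carry_out:
  targets:
    - [[0.58, 0.8, 0.8, 0, 0, 0, 0], [0.58, 1, 1.5, 0, 0, 0, 0], [0.58, 1, 1.5, 0, 0, 0, 0], [0.58, 1, 1.5, 0, 0, 0, 0]]

```text
time_s: 13.9
position: [0.5615, 0.093, 0.0397]
tool_rot: [[-0.227, 0.132, 0.965], [-0.838, 0.478, -0.263], [-0.496, -0.868, 0.002]]
ft_force: [-6.7, -21.0, 3.6]
grip_width: 0.036
```

Emit:
carry_out:
  targets:
    - [[0.58, -0.3, -1, 0, 0, 0, 0], [0.58, -0.8, -3, 0, 0, 0, 0], [0.58, -1.5, -6, 0, 0, 0, 0], [0.58, -3, -11, 0, 0, 0, 0], [0.58, -5.5, -20, 0, 0, 0, 0], [0.58, -10.5, -40, 0, 0, 0, 0], [0.58, -18, -70, 5, 0, 0, 0], [0.58, -26, -100, 20, 0, 0, 0], [0.58, -34, -130, 50, 0, 0, 0], [0.58, -42, -160, 85, 0, 0, 0], [0.58, -50, -190, 120, 0, 0, 0], [0.58, -50, -190, 120, 0, 0, 0]]

```text
time_s: 14.9
position: [0.5116, -0.0986, 0.1638]
tool_rot: [[-0.227, 0.137, 0.964], [-0.837, 0.479, -0.265], [-0.498, -0.867, 0.006]]
ft_force: [-0.3, -0.2, 0.2]
grip_width: 0.0361
```

```bash
python3 - <<'E'
from h import *
o=env.observe(); print(o["q"].round(1),o["position"],o["ft_force"])
im,*C=cam("scene"); cv2.imwrite("pics/s12.png",cv2.resize(im[100:250,120:290],None,fx=4.5,fy=4,interpolation=3)[:,:,::-1])
im,*C=cam("top"); cv2.imwrite("pics/t12.png",cv2.resize(im[165:245,95:205],None,fx=7,fy=7,interpolation=3)[:,:,::-1])
E
```

```text
[-36.8  26.3  89.1  28.4  77.7 -30.9] [ 0.51159583 -0.09864665  0.16379441] [-0.34810532 -0.22488593  0.21176344]
```

View pics/s12.png

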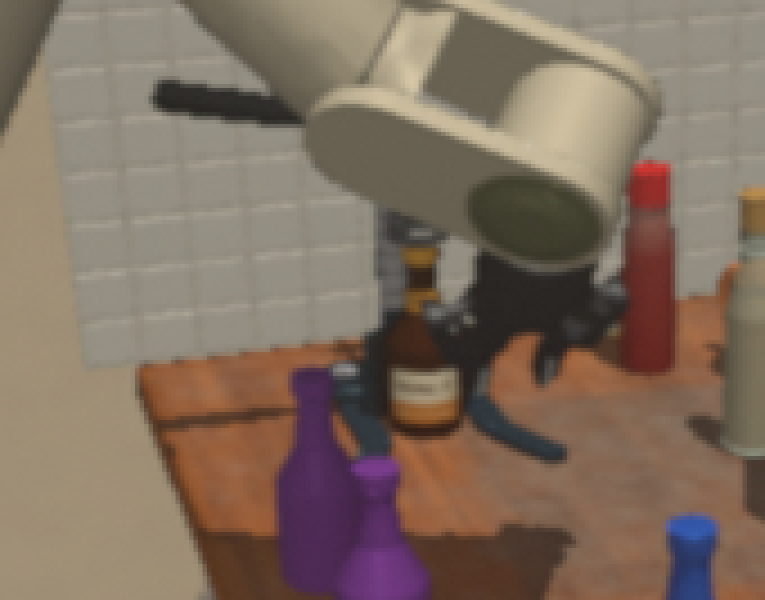

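View pics/t12.png

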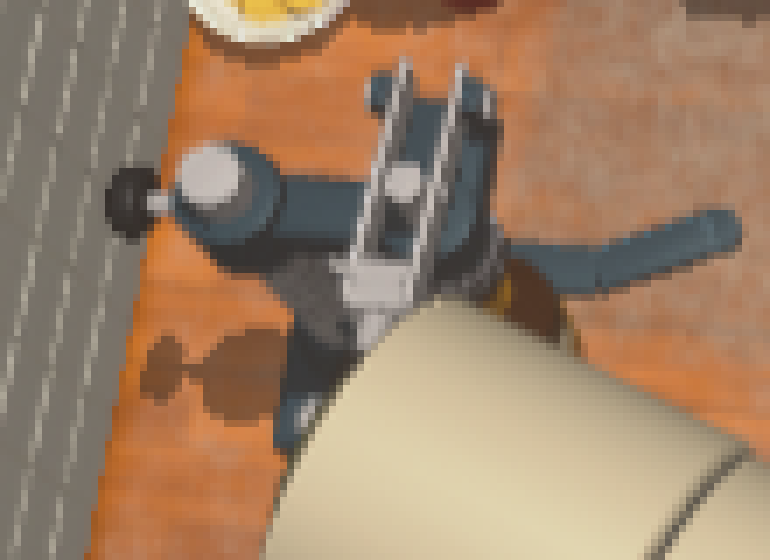

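```bash
python3 - <<'E'
from h import *
_,*S=cam("top"); _,*C=cam("scene")
P1=S[0]@np.c_[S[1],S[2]];P2=C[0]@np.c_[C[1],C[2]]
X=cv2.triangulatePoints(P1,P2,np.array([[139.7],[248.8]]),np.array([[154.6],[124.0]])).ravel();X=X[:3]/X[3];print("grip end",X,"lat",X@nc,"along",X@pc)
d=np.array([.5615,.093,0])-pose(0,0,15.1)[0]; print("bottle lat/along",d@nc,d@pc)
s=d@nc*nc+d@pc*pc; print("seat",s)
g=s-.14*nc; print("press",g, "bottom-press", s-nc*(.195*np.cos(.328-.46)-.045), .262+.195*np.sin(.328-.46))
for z,q in((.325,g),): 
  for k in(-.054,0,.054): 
    w=g-nc*k*np.cos(.26); w[2]=.312+k*np.sin(.26); print(proj(*S,w),proj(*C,w))
E
```

```text
grip end [0.39661866 0.1733218  0.32035604] lat 0.3377733542145134 along 0.27065840646105976
bottle lat/along 0.5178859629349186 0.279262236274615
seat [0.57275379 0.13470842 0.        ]
press [0.43758763 0.17117905 0.        ] bottom-press [0.4295707  0.17334218 0.        ] 0.23633468386571554
[144.11858999 218.40331573] [184.22845226 126.97305626]
[139.74382132 235.37880038] [167.64406201 124.41102863]
[135.14847495 253.21019621] [150.57273166 121.77377642]
```

```bash
python3 - <<'E'
from h import *
o=env.observe(); R,p,n,a=Rt(15.1,0); print(turn(R,o["tool_rot"]).round(1))
g=.379*nc+.274*pc; print(g); g[2]=.400; print(((g-o["position"])*1000).round(1))
E
```

```text
[-29.    7.8   0.1]
[0.43729236 0.16580829 0.        ]
[-73.5 259.8 240.9]
```

Emit:
carry_out:
  targets:
    - [[1, 0, 0, 40, 0, 0, 0], [1, 0, 0, 80, -4, 1, 0], [1, 0, 0, 120, -8, 2.1, 0], [1, 0, 0, 160, -12, 3.2, 0], [1, 0, 0, 200, -16, 4.3, 0], [1, 0, 0, 240, -20, 5.4, 0], [1, -10, 30, 260, -24, 6.4, 0], [1, -20, 65, 260, -28, 7.5, 0], [1, -30, 100, 260, -29, 7.8, 0], [1, -40, 135, 260, -29, 7.8, 0], [1, -50, 170, 260, -29, 7.8, 0], [1, -60, 205, 260, -29, 7.8, 0], [1, -68, 235, 260, -29, 7.8, 0], [1, -73.5, 260, 255, -29, 7.8, 0], [1, -73.5, 260, 245, -29, 7.8, 0], [1, -73.5, 260, 241, -29, 7.8, 0], [1, -73.5, 260, 241, -29, 7.8, 0], [1, -73.5, 260, 241, -29, 7.8, 0]]

```text
time_s: 16.6
position: [0.4379, 0.1655, 0.4001]
tool_rot: [[-0.261, -0.001, 0.965], [-0.965, -0.001, -0.261], [0.001, -1.0, -0.001]]
ft_force: [0.0, 0.5, 0.7]
grip_width: 0.0001
```

```bash
python3 - <<'E'
from h import *
o=env.observe(); print(o["q"].round(1),o["position"],o["ft_force"],o["grip_width"],o["tool_rot"].round(3))
im,*C=cam("scene"); cv2.imwrite("pics/s13.png",cv2.resize(im[60:250,110:290],None,fx=4,fy=3.1,interpolation=3)[:,:,::-1])
im,*S=cam("top"); cv2.imwrite("pics/t13.png",cv2.resize(im[165:265,95:235],None,fx=5.5,fy=5.5,interpolation=3)[:,:,::-1])
tip=o["position"]+.022*o["tool_rot"][:,1]; print(tip,proj(*C,tip),proj(*S,tip))
E
```

```text
[  6.2   9.5  67.9  -0.  102.6  21.3] [0.43791639 0.16551384 0.40010222] [0.01315984 0.49801043 0.6725252 ] 9.921384361651666e-05 [[-0.261 -0.001  0.965]
 [-0.965 -0.001 -0.261]
 [ 0.001 -1.    -0.001]]
[0.43788991 0.16549426 0.37810224] [166.85439506 104.34624975] [135.57880152 229.3810045 ]
```

View pics/s13.png

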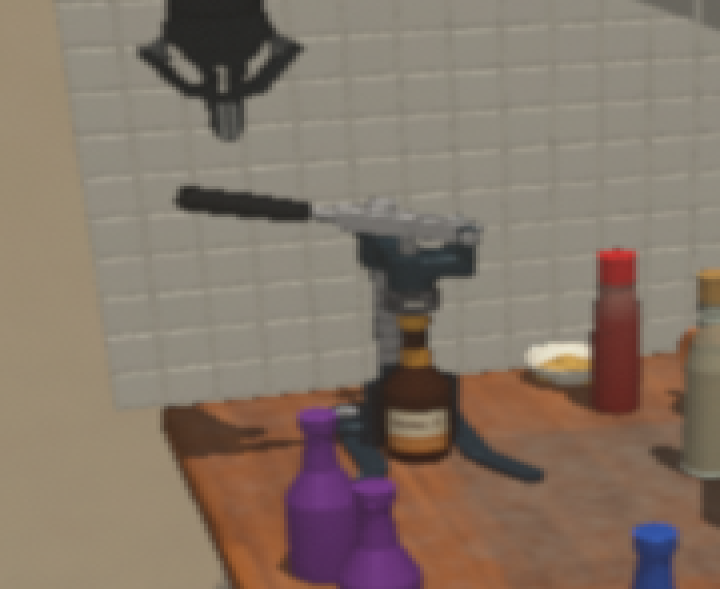

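View pics/t13.png

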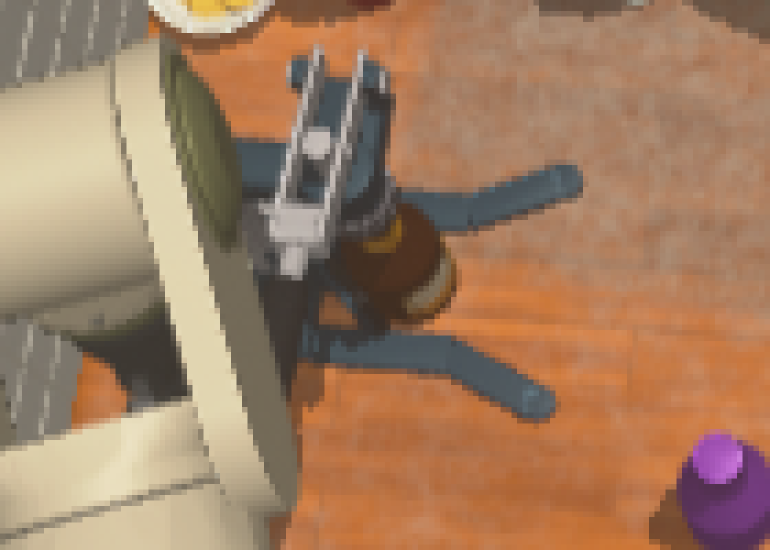

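Emit:
carry_out:
  targets:
    - [[1, 2, -1, -15, 0, 0, 0], [1, 4, -2, -30, 0, 0, 0], [1, 4, -2, -42, 0, 0, 0], [1, 4, -2, -50, 0, 0, 0], [1, 3.5, -2, -56, 0, 0, 0], [1, 2.5, -1.5, -62, 0, 0, 0], [1, 1, -1.5, -70, 0, 0, 0], [1, 0, -1, -78, 0, 0, 0], [1, -1, -1, -86, 0, 0, 0], [1, -2, -0.5, -94, 0, 0, 0], [1, -3, -0.5, -102, 0, 0, 0], [1, -4, 0, -110, 0, 0, 0], [1, -4.5, 0, -116, 0, 0, 0], [1, -5, 0, -122, 0, 0, 0], [1, -5, 0, -128, 0, 0, 0], [1, -5, 0, -132, 0, 0, 0], [1, -5, 0, -132, 0, 0, 0]]

```text
time_s: 18.12
position: [0.4331, 0.1655, 0.2684]
tool_rot: [[-0.262, 0.001, 0.965], [-0.965, -0.001, -0.262], [0.0, -1.0, 0.001]]
ft_force: [2.6, 0.4, 5.1]
grip_width: 0.0003
```

```bash
python3 - <<'E'
from h import *
o=env.observe(); print(o["q"].round(1),o["position"],o["ft_force"])
im,*C=cam("scene"); cv2.imwrite("pics/s14.png",cv2.resize(im[60:250,110:290],None,fx=4,fy=3.1,interpolation=3)[:,:,::-1])
E
```

```text
[ 6.3 12.4 85.6 -0.1 81.9 21.4] [0.43310142 0.16549716 0.26841333] [2.55194515 0.40379355 5.07621491]
```

View pics/s14.png

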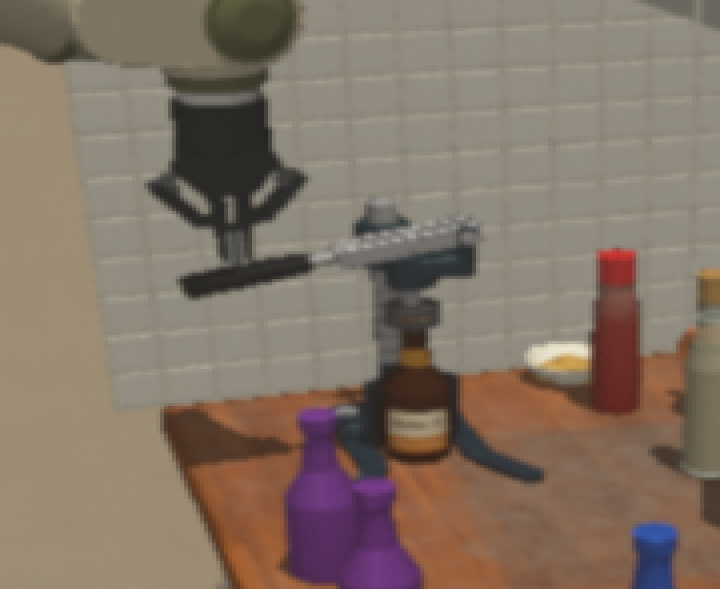

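Emit:
carry_out:
  targets:
    - [[1, 0, 0, -3, 0, 0, 0], [1, 0, 0, -6, 0, 0, 0], [1, 0, 0, -8, 0, 0, 0], [1, 0, 0, -8, 0, 0, 0]]

```text
time_s: 18.5
position: [0.4332, 0.1655, 0.2611]
tool_rot: [[-0.262, 0.002, 0.965], [-0.965, -0.001, -0.262], [0.0, -1.0, 0.002]]
ft_force: [2.1, 0.4, 5.8]
grip_width: 0.0006
```

Emit:
carry_out:
  targets:
    - [[1, 0, 0, -2, 0, 0, 0], [1, 0, 0, -4, 0, 0, 0], [1, 0, 0, -4, 0, 0, 0]]

```text
time_s: 18.75
position: [0.4337, 0.1654, 0.2589]
tool_rot: [[-0.262, 0.005, 0.965], [-0.965, -0.001, -0.262], [-0.001, -1.0, 0.005]]
ft_force: [-1.1, -2.0, 18.3]
grip_width: -0.0002
```

Emit:
carry_out:
  targets:
    - [[1, 0, 0, -0.5, 0, 0, 0], [1, 0, 0, -0.5, 0, 0, 0], [1, 0, 0, -0.5, 0, 0, 0], [1, 0, 0, -0.5, 0, 0, 0], [1, 0, 0, -0.5, 0, 0, 0], [1, 0, 0, -0.5, 0, 0, 0]]

```text
time_s: 19.25
position: [0.4337, 0.1654, 0.2588]
tool_rot: [[-0.262, 0.006, 0.965], [-0.965, -0.001, -0.262], [-0.001, -1.0, 0.006]]
ft_force: [-2.3, -2.7, 20.6]
grip_width: 0.0002
```

```bash
python3 - <<'E'
from h import *
o=env.observe(); print(o["position"],o["ft_force"])
im,*C=cam("scene"); cv2.imwrite("pics/s15.png",cv2.resize(im[60:250,110:290],None,fx=4,fy=3.1,interpolation=3)[:,:,::-1])
E
```

```text
[0.43370378 0.16543452 0.25876419] [-2.2668155  -2.67458938 20.64872025]
```

View pics/s15.png

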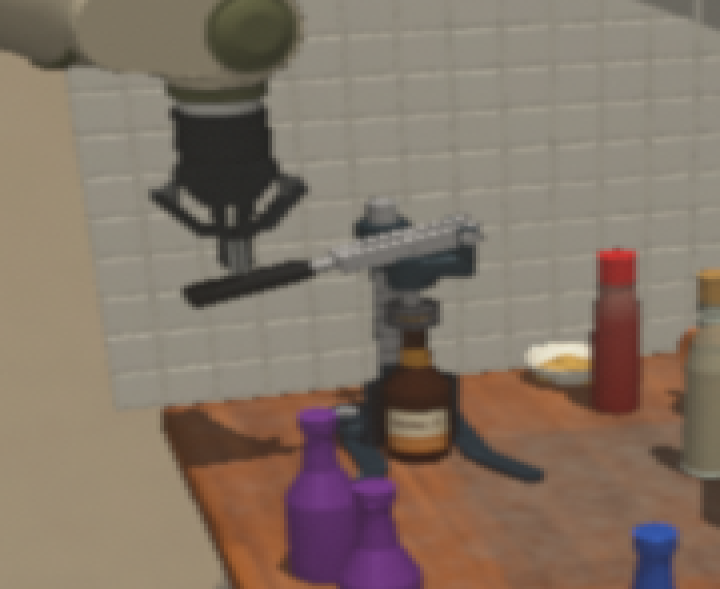

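Emit:
carry_out:
  targets:
    - [[1, 0, 0, 3, 0, 0, 0], [1, 0.5, 0, 8, 0, 0, 0], [1, 1, 0, 14, 0, 0, 0], [1, 1.5, 0, 20, 0, 0, 0], [1, 2, 0, 27, 0, 0, 0], [1, 3, 0, 34, 0, 0, 0], [1, 4, -0.5, 41, 0, 0, 0], [1, 5, -0.5, 48, 0, 0, 0], [1, 6, -1, 55, 0, 0, 0], [1, 7, -1, 62, 0, 0, 0], [1, 7.5, -1, 69, 0, 0, 0], [1, 8, -1, 76, 0, 0, 0], [1, 8, -1, 83, 0, 0, 0], [1, 8, -1, 90, 0, 0, 0], [1, 8, -1, 97, 0, 0, 0], [1, 8, -1, 115, 0, 0, 0], [1, 8, -1, 140, 0, 0, 0], [1, 8, -1, 140, 0, 0, 0], [1, 8, -1, 140, 0, 0, 0]]

```text
time_s: 20.88
position: [0.4409, 0.1646, 0.3973]
tool_rot: [[-0.262, 0.003, 0.965], [-0.965, -0.0, -0.262], [-0.0, -1.0, 0.003]]
ft_force: [0.1, 0.4, -0.3]
grip_width: -0.0002
```

```bash
python3 - <<'E'
from h import *
o=env.observe(); print(o["position"],o["ft_force"],o["time_s"])
im,*C=cam("scene"); cv2.imwrite("pics/s16.png",cv2.resize(im[60:250,110:290],None,fx=4,fy=3.1,interpolation=3)[:,:,::-1])
f=lambda u,v:(110+(u+.5)/4-.5,60+(v+.5)/3.1-.5)
q=ray(*C,*f(419,460),0); c=-C[1].T@C[2]; d=(q-c)*[1,1,0]; d/=np.linalg.norm(d); b=q+.029*d; print("bottle base est",b,"lat",b@nc,"along",b@pc)
im,*S=cam("top"); cv2.imwrite("pics/t16.png",cv2.resize(im,(800,600))[:,:,::-1])
E
```

```text
[0.44092675 0.16461038 0.39728209] [ 0.06354388  0.37500792 -0.25974698] 20.8833
bottle base est [0.57735988 0.14234183 0.        ] lat 0.5203444778991414 along 0.2878319931309837
```

View pics/s16.png

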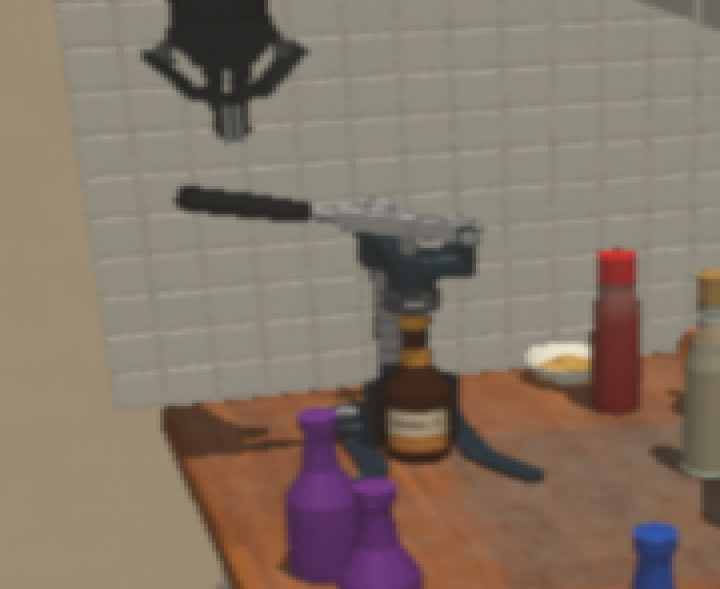

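View pics/t16.png

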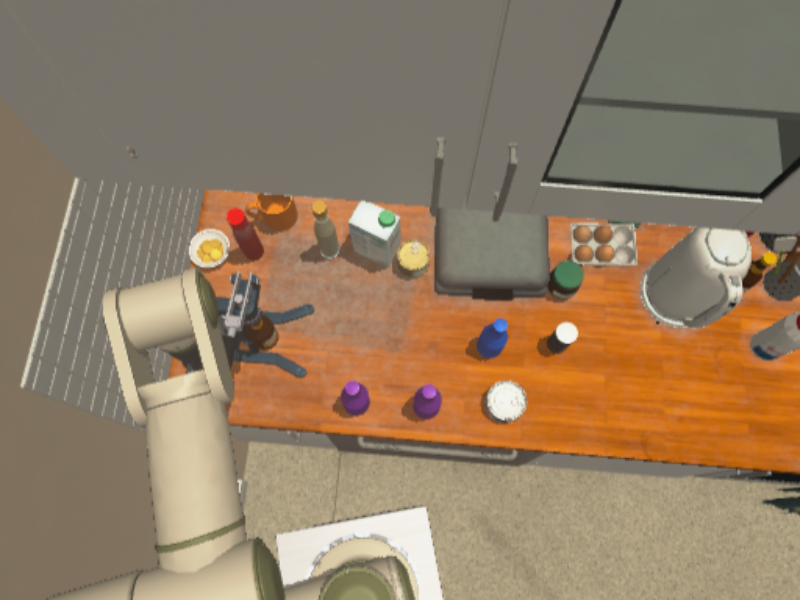

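```bash
python3 - <<'E'
from h import *
print(env.close_job()); o=env.observe(); print(o["time_s"],o["ft_force"])
E
```

```text
the job is handed in; nothing more can be done
None
the job is handed in; nothing more can be done
```

I pushed the brown bottle upright into the capper, pressed the lever down to its stop and let it come back up. I handed the job in at about 21 s. No verdict is reported, so what follows rests on my own checks.

- **Bottle home:** The pushing force stayed near 2–3 N while the bottle slid. It rose to about 22 N at the cradle, and small sideways shifts of the fingers met resistance both ways, so the bottle is on both faces of the V.
- **Lever down:** The force rose from 6 N to about 20 N as the fingertips stopped at 0.237 m; the nominal height of the grip pressed fully down is 0.236 m. I held it there for over 0.5 s, and the picture shows the bell down over the cap. I had no direct reading of the bell's force on the cap.
- **After release:** The pictures show the lever back up, the bottle upright under the bell and the gripper clear of everything with near-zero force. The other things on the worktop look unmoved; I checked this by eye, not by measuring.
- **Disagreement:** My estimates of position along the slide-in direction differ by up to about 15 mm:

| What was measured | Position along slide-in direction |
|---|---|
| Seat, from the foot prongs and the lever grip in the pictures | 0.272–0.274 m |
| Bottle, from the fingertips at contact | 0.279 m |
| Bottle, from its base in the last scene picture (rough) | 0.288 m |

I relied on the firm contact with the cradle, because no picture directly confirmed the 6 mm limit.

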